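# Clamp a row of frame corner blocks in the flip-stop jig

## Robot

A 6-joint arm with a two-finger parallel gripper is mounted at the origin on the work surface. World frame = base frame: x ahead of the robot, y to its left, z up, the work surface at z = 0. Lengths are in m, angles in rad, forces in N, time in s.
With the tool pointing down it reaches from about 0.4 to 0.825 m from the base axis. Payload 7 kg.
Tool frame: the origin (TCP) lies between the finger pads; the fingertips stand 22 mm ahead of it and the grasp point (between the pads) lies 3 mm ahead of it; z points along the fingers, y is the direction in which the jaws open and shut (so a half turn about z gives the same grasp; the last joint's range is limited). The gripper opens to 85 mm and grips with 20 to 120 N. Pads are 22 mm wide; open, the fingers measure 114 mm over their backs; the gripper's body (76 mm by 85 mm) begins 54 mm behind the grasp point. The pads swing forward as they close: fully open they stand 13 mm farther back than shut.
Start: joints at [-1.026, 0.359, 0.012, 0, -1.224, -0.288], TCP at [0.171, -0.653, 0.253] pointing down, gripper open.
Joint ranges: [-3.07, 3.07], [-1.43, 2.12], [-1.02, 1.25], [-3.03, 1.67], [-3.05, -0], [-3.03, 3.03]. Speed limits (rad/s): [2.39, 2.39, 3.01, 3.14, 3.14, 3.14].

## Interface

Orientations are given as a unit quaternion [w, x, y, z].
In Python, from bench import monitor, eyes, ctrl gives the robot as it stands.
- The arm moves only by the tool jog_arm, never from a script. Its argument "increments" is one flat list of numbers, 7 for each row, row after row: the shift along the tool's x, y, z normalised to -1 to 1, where 1 is 20 cm, then the turn, a rotation vector about the tool's x, y, z normalised to -1 to 1, where 1 is 90 degrees, then the opening, from 0 (shut) to 1 (fully open). A call has 1 to 8 rows; each row is the pose to reach, as a shift and turn from the pose commanded when the call began, along the tool's axes at that moment; what a row does not reach only later rows make up. A row lasts 1/8 s, in which the tool goes at most 62.5 mm and 10.7 degrees, less where a joint would pass 70% of its speed; a pose out of reach is approached as far as the arm can. A call with a number of a shift or a turn outside -1 to 1 is refused whole. A call with a gripper value outside its range is refused whole. The fingers move at their own pace and stop on an object; "newtons" is the grip in N (left out, the last holds). Time passes only in rows, so rows that repeat a pose let the fingers close. It gives the time, the measured TCP pose, the force and the opening at its end, in the units of the state.
- monitor.observe(): the state, without advancing time (a new reading comes with each control period).
- eyes.capture(name): name is "scene" or "top" or "wrist"; returns a dict with "frame" (384x512x3 uint8, blue, green, red), "range_z" (384x512 float32, m along the optical axis (not along the pixel's ray), 0 where there is no reading), "fx", "fy", "cx", "cy" (pixels), "k1" (the pictures are not rectified: a ray, as slopes to the right and down, at radius r is drawn at 1 + k1 r^2 times it, then the intrinsics apply), "camera_from_world" (4x4, takes a point from world to camera coordinates). Camera axes: x right, y down, z forward; pixel columns grow to the right and rows downward; lengths in m; the calibration is good to about 2 mm. A picture is of the moment at which its call begins.
- ctrl.hand_in(): hands the job in, once; it reports no verdict.
Trained networks look in a picture, given as the dict that the camera call returned (one of the last four; its "shot" number tells which), for a name from the list of things; names that differ only in an ending like _2 or _b are one class to them, and where a whole thing is asked for, a point or a joint stands for the part that bears it (a point fixed in the world has none). Each returns a list of dicts, best first, with "confidence" (0 to 1); they miss things now and then, are a little off and sometimes report something else, mostly with a low value. They report only what shows in the picture. A call takes as long as a camera call. They do not tell look-alikes from the thing itself.
- eyes.search_frame(picture, target): "point" ([x, y, z] in m, in the coordinates of the camera as it stood for that picture, good to about 4 mm: the middle of the surface that is visible of it).
- eyes.pinpoint(picture, target): "point" ([x, y, z] in m, in the coordinates of the camera as it stood for that picture, good to about 4 mm: a listed point, or the origin of a listed thing).
The state is a dict: "clock": time; "joint_positions": joint angles; "qd": joint speeds; "joint_torque": joint torques, N m; "tcp_pos": TCP position; "tcp_rot": TCP orientation; "force": force on the tool from outside, world axes, zero at the start; "wrist_torque": the same for the moment, N m; "opening": finger opening in m.
Only numpy, scipy, OpenCV 4.12 (cv2) and the standard library are available. Lean on these libraries where they do the work, as an engineer would, in place of code of your own. Each camera call takes 0.05 s, during which the arm holds its last target.

## Task

Set up the clamping jig for carving: first flip the hinged stop down across the lane, then set every corner block on the bench into the lane, base down, rosette up, with its long side across the lane, and push them along so that they form one closed row tight against the stop. Only then wind the handwheel clockwise until it comes up solid, so that the sprung bar presses all the blocks square against the fence; leave the other things on the bench where they are.

Things in the scene. Friction and masses are not known exactly. Their poses are not given: they have to be found in the camera images.
- jig: fixed plywood board, 12 mm thick, 225 (x) by 530 mm (y). Origin at bench level under the lane's middle; +x: across the lane, from near fence to far pressure bar; +y: along the lane to the stop. Fence (22 mm thick, top at z 30 mm) has its face at x -42 mm: a block against it is centred at x 0. Lane open from y -165 to the stop at 160 mm. Gearbox and wheel at the -y end, wheel axis x -20, y -250
- stop (a point): fixed point in the jig at x 0, y 160, z 12 mm (top of the board): middle of the lane at the working face of the lowered flip stop; axes as the jig's. The first block's centre comes 32 mm to -y of it, each further one another 64 mm
- flag (a joint): flip stop: aluminium bar 115 mm long from its hinge, 20 mm thick (jig y 160 to 180), 22 mm deep, hinged over the fence at jig x -53, z 34 mm, about the jig's +y axis. 0 = leaning 0.35 rad back to the robot, 0.35 upright, 1.92 down, level across the lane (z 23 to 45 mm). Past upright it falls softly by its own weight when let go
- flag_grip (a point): point on the flip stop's centre line, 95 mm from its hinge, 20 mm from its free end; can be pinched across the 20 mm thickness
- wheel (a joint): grey flat handwheel, 112 mm across, vertical axis; rad, grows clockwise seen from above, stops solid at 20.8; starts at 0 to 3.5. A turn (6.28) brings the bar 14 mm nearer the fence; it touches blocks lying on the fence at about 18. Friction 0.12 N m, up to 0.18 when pressing; stays where left
- wheel_knob (a point): point on the axis of the wheel's upright crank knob (18 mm diameter, 46 mm tall), 45 mm from the wheel's axis, at z 87 mm; the knob's foot is on the wheel at z 57, its top at z 103 mm. The knob spins freely on its own spindle, so it can be held without turning the wrist while cranking
- bar (a joint): aluminium pressure bar along the far side of the lane (265 mm long, z 17 to 39 mm), sprung on the carriage that the wheel drives: how far it is pressed in, m; 0 = free, about 0.0065 with the wheel at its end and the blocks against the fence; 4 N per mm
- bar_face (a point): middle of the pressure bar's face towards the lane; 82 mm from the jig's origin in x when the wheel is at 0, 124 mm from the fence face
- block1: light-wood frame corner block: base 84 (x) x 64 (y) x 28 mm high, with a boss centred on it, 50 (x) x 36 (y) mm, from z 28 to 58 mm, and a small rosette (4 mm) on the boss; origin at the centre of the underside, z up; half a turn changes nothing; 0.2 to 0.33 kg, 1 to 3 N to slide; three or four are present
- block2: light-wood frame corner block: base 84 (x) x 64 (y) x 28 mm high, with a boss centred on it, 50 (x) x 36 (y) mm, from z 28 to 58 mm, and a small rosette (4 mm) on the boss; origin at the centre of the underside, z up; half a turn changes nothing; 0.2 to 0.33 kg, 1 to 3 N to slide; three or four are present
- block3: light-wood frame corner block: base 84 (x) x 64 (y) x 28 mm high, with a boss centred on it, 50 (x) x 36 (y) mm, from z 28 to 58 mm, and a small rosette (4 mm) on the boss; origin at the centre of the underside, z up; half a turn changes nothing; 0.2 to 0.33 kg, 1 to 3 N to slide; three or four are present
- block4: light-wood frame corner block: base 84 (x) x 64 (y) x 28 mm high, with a boss centred on it, 50 (x) x 36 (y) mm, from z 28 to 58 mm, and a small rosette (4 mm) on the boss; origin at the centre of the underside, z up; half a turn changes nothing; 0.2 to 0.33 kg, 1 to 3 N to slide; three or four are present
- octbox: bystander: dark wooden eight-sided lidded box, 86 mm across, 75 mm tall
- finial: bystander: small turned wooden finial, 52 mm across, 60 mm tall, standing between the blocks
- mallet: bystander: carver's wooden mallet lying down, head 72 mm across and 110 mm long, handle 150 mm
- bowl: bystander: wooden bowl, 120 mm across, 50 mm high
- glue: bystander: white glue bottle, 60 mm across, 130 mm tall
Mind the look-alikes: they are no part of the job. Leave any green or pink look-alike of the block1 alone.

How it is judged:
By the outcome, as a careful person would: the job done as asked, in the order asked, and still so for the second after the job is handed in, with the robot touching nothing.
Of block1, block2, block3, block4 only 3 to 4 are there at a start; the rules pass over those that are not, and their reading is None.
At some moment in a run one of block1, block2, block3, block4 may be knocked a few centimetres aside while the robot is not near it.
Once in a run the grip may slacken for a moment while it holds something.
It also fails if it takes over 210 s, if anything falls off the work surface, if the arm or the gripper's body presses on something with over 40 N, if the wrist force passes 120 N, or if a joint passes its speed limit or range.

## Working session

There is one attempt and no reset: what is moved stays moved. The work goes in short steps, Python scripts to look and compute and a tool call to move; the robot and the scene stay as the last step left them, time stands still between calls to the robot, and variables do not carry over. Pictures are saved under pics/ and viewed, and the job is handed in when it is done.

Besides the shell and the picture viewer there is one more tool, called after "Call:" by a JSON object that holds its "op" and its "data", one argument or row to a line. jog_arm: Moves the arm, as the interface text tells. Scaled input: -1 to 1 covers 20 cm each way for a shift and 90 degrees each way for a turn. Its arguments: {"type":"object","properties":{"increments":{"type":"array"},"newtons":{"type":"number"}},"required":["increments"]}

```bash
mkdir -p pics; ls
cat > h.py <<'E'
import numpy as np, cv2
from bench import monitor, eyes, ctrl
from scipy.spatial.transform import Rotation as R
def world(p, pts):
    T=np.linalg.inv(p["camera_from_world"]); pts=np.atleast_2d(pts)
    return pts@T[:3,:3].T+T[:3,3]
def cloud(p):
    h,w=p["range_z"].shape
    u,v=np.meshgrid(np.arange(w),np.arange(h))
    K=np.array([[p["fx"],0,p["cx"]],[0,p["fy"],p["cy"]],[0,0,1.]])
    pp=np.stack([u,v],-1).reshape(-1,1,2).astype(float)
    xd=(pp[:,0,0]-p["cx"])/p["fx"]; yd=(pp[:,0,1]-p["cy"])/p["fy"]
    x,y=xd.copy(),yd.copy()
    for _ in range(10):
        s=1+p["k1"]*(x*x+y*y); x=xd/s; y=yd/s
    z=p["range_z"].reshape(-1)
    W=world(p,np.stack([x*z,y*z,z],-1)); W[z==0]=np.nan
    return W.reshape(h,w,3)
def pix(p,P):
    c=np.append(P,1)@p["camera_from_world"].T; x,y=c[0]/c[2],c[1]/c[2]
    s=1+p["k1"]*(x*x+y*y)
    return p["fx"]*x*s+p["cx"],p["fy"]*y*s+p["cy"]
def st():
    s=monitor.observe()
    for k in s: print(k,np.round(s[k],4))
    return s
def save(p,n,sc=1.5):
    cv2.imwrite(f"pics/{n}.png",cv2.resize(p["frame"],None,fx=sc,fy=sc))
E
python3 - <<'E'
from h import *
s=st()
for n in ["scene","top","wrist"]:
    p=eyes.capture(n); save(p,n+"0")
    print(n,p["shot"],np.round(np.linalg.inv(p["camera_from_world"])[:3,3],3),p["k1"])
    np.save(n+"0.npy",cloud(p))
    for t in (["block1","stop","flag_grip","flag","wheel_knob","bar_face","jig","octbox","finial","mallet","bowl","glue"] if n!="wrist" else []):
        for d in eyes.pinpoint(p,t) or []:
            print(t,round(d["confidence"],2),np.round(world(p,d["point"])[0],3),np.round(pix(p,world(p,d["point"])[0]),0))
E
```

```text
pics
clock 0.0
joint_positions [-1.0259e+00  3.5940e-01  1.1000e-02 -3.0000e-04 -1.2241e+00 -2.8810e-01]
qd [ 0.0001 -0.0001  0.0002  0.0013 -0.0005 -0.0001]
joint_torque [-3.00000e-04 -5.83317e+01  2.93413e+01  6.93670e+00 -6.20000e-03
 -0.00000e+00]
tcp_pos [ 0.1713 -0.6524  0.2523]
tcp_rot [-2.000e-04 -1.280e-01  9.918e-01  8.000e-04]
force [-0.0243 -0.2486 -0.6291]
wrist_torque [-0.0192  0.0276  0.0271]
opening 0.0854
scene 1 [1.512 0.066 0.777] 0.033967174100876636
block1 0.93 [ 0.39   0.144 -0.002] [289. 194.]
block1 0.82 [0.306 0.325 0.004] [339. 179.]
block1 0.59 [0.552 0.52  0.   ] [416. 224.]
block1 0.58 [ 0.437 -0.122 -0.   ] [209. 201.]
block1 0.56 [0.443 0.278 0.002] [330. 202.]
block1 0.55 [ 0.434 -0.286 -0.001] [159. 201.]
stop 0.73 [0.657 0.241 0.013] [328. 243.]
flag_grip 0.91 [0.57  0.26  0.122] [334. 194.]Traceback (most recent call last):
  File "<stdin>", line 8, in <module>
ValueError: it knows: bar_face, block, bowl, finial, flag_grip, glue, jig, mallet, octbox, stop, wheel_knob
```

Run:
```python
from h import *
for n in ["scene","top"]:
    p=eyes.capture(n); save(p,n+"0")
    print(n,p["shot"],np.round(np.linalg.inv(p["camera_from_world"])[:3,3],3),p["k1"])
    np.save(n+"0.npy",cloud(p))
    for t in ["block1","stop","flag_grip","wheel_knob","bar_face","jig","octbox","finial","mallet","bowl","glue"]:
        for d in eyes.pinpoint(p,t) or []:
            print(t,round(d["confidence"],2),np.round(world(p,d["point"])[0],3),np.round(pix(p,world(p,d["point"])[0]),0))
```

```text
scene 2 [1.512 0.066 0.777] 0.033967174100876636
block1 0.96 [0.309 0.321 0.001] [338. 180.]
block1 0.9 [ 0.434 -0.284  0.001] [160. 201.]
block1 0.88 [0.441 0.278 0.   ] [330. 202.]
block1 0.72 [ 0.44  -0.127  0.003] [207. 201.]
block1 0.62 [ 0.391  0.143 -0.001] [288. 194.]
block1 0.61 [0.552 0.522 0.003] [417. 223.]
block1 0.35 [0.568 0.256 0.124] [333. 193.]
stop 0.78 [0.652 0.243 0.014] [328. 242.]
flag_grip 0.58 [0.569 0.259 0.123] [334. 193.]
wheel_knob 0.72 [ 0.635 -0.209  0.083] [167. 219.]
wheel_knob 0.2 [0.653 0.241 0.016] [327. 242.]
bar_face 0.76 [0.725 0.103 0.026] [279. 257.]
jig 0.65 [ 0.647  0.081 -0.003] [271. 245.]
octbox 0.68 [0.589 0.385 0.001] [373. 231.]
finial 0.73 [ 0.45  -0.017 -0.001] [240. 204.]
bowl 0.76 [ 0.603 -0.411 -0.   ] [105. 234.]
bowl 0.67 [ 0.435 -0.286  0.002] [160. 200.]
bowl 0.26 [0.655 0.242 0.013] [328. 243.]
glue 0.74 [ 0.487 -0.465 -0.006] [101. 212.]
top 3 [0.344 0.007 1.513] 0.013878550622910156
block1 0.88 [ 0.441  0.273 -0.001] [190. 213.]
block1 0.82 [ 0.392  0.14  -0.002] [226. 226.]
block1 0.79 [ 0.308  0.323 -0.001] [176. 250.]
block1 0.69 [ 0.554  0.517 -0.002] [124. 185.]
block1 0.68 [ 0.437 -0.284 -0.002] [341. 211.]
block1 0.55 [ 0.437 -0.127 -0.005] [298. 212.]
stop 0.98 [0.657 0.242 0.009] [197. 155.]
flag_grip 0.46 [0.572 0.263 0.123] [186. 173.]
wheel_knob 0.69 [ 0.638 -0.205  0.084] [320. 153.]
wheel_knob 0.15 [0.651 0.082 0.   ] [240. 156.]
bar_face 0.54 [ 0.445  0.272 -0.   ] [190. 212.]
jig 0.85 [0.649 0.082 0.001] [240. 157.]
jig 0.57 [0.573 0.258 0.119] [188. 173.]
jig 0.45 [ 0.603 -0.417 -0.003] [375. 166.]
octbox 0.79 [ 0.588  0.382 -0.005] [161. 175.]
octbox 0.47 [ 0.434 -0.288  0.001] [342. 212.]
octbox 0.39 [0.657 0.244 0.01 ] [196. 155.]
finial 0.54 [ 0.452 -0.019 -0.006] [268. 209.]
mallet 0.69 [ 0.425  0.468 -0.001] [137. 219.]
glue 0.88 [ 0.488 -0.464  0.   ] [389. 196.]
glue 0.56 [ 0.439 -0.127 -0.002] [298. 211.]
```

View pics/scene0.png

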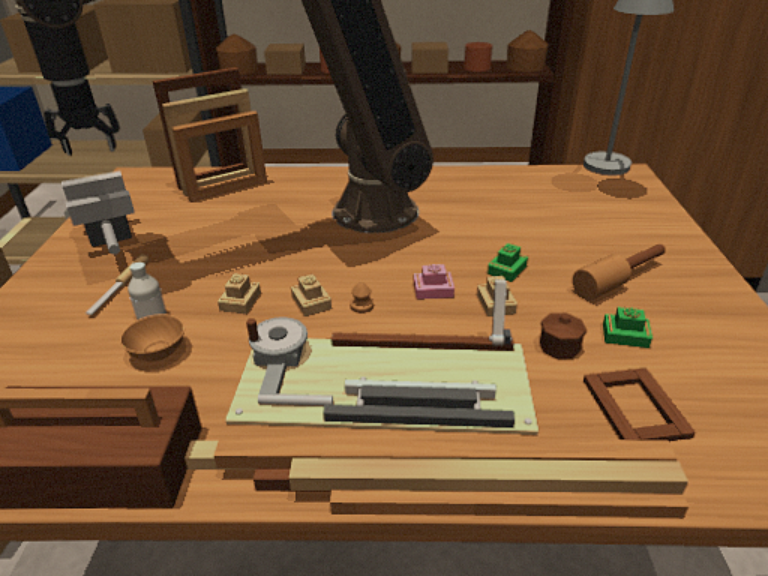

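View pics/top0.png

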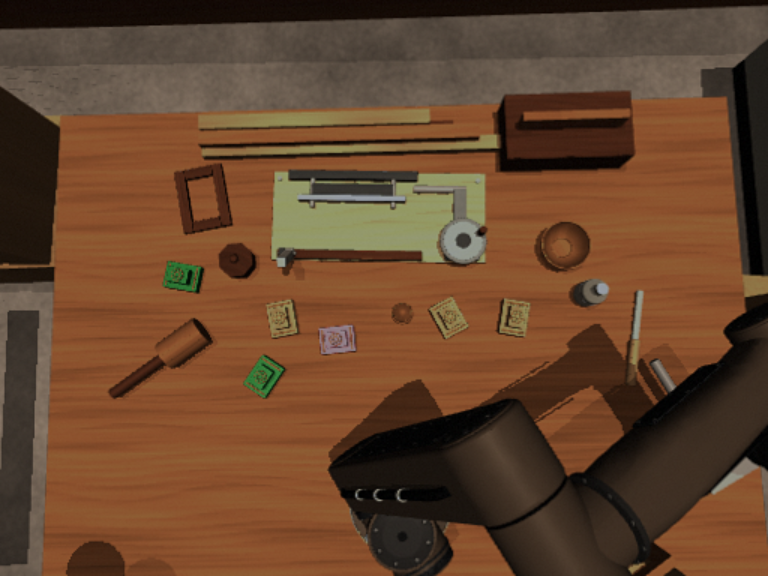

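The light-wood candidates are top-view px (282,319), (449,318) and (515,317). The look-alikes are pink (337,340), green (264,376) and green (182,277). I choose the three tan ones and will check them in a crop.

```bash
cat >> h.py <<'E'
def blockfit(W,c,r=0.06,zlo=0.010,zhi=0.075,ws=None):
    m=(np.hypot(W[...,0]-c[0],W[...,1]-c[1])<r)&(W[...,2]>zlo)&(W[...,2]<zhi)
    P=W[m][:,:2].astype(np.float32)
    (cx,cy),(a,b),ang=cv2.minAreaRect(P*1000)
    if a<b: ang+=90; a,b=b,a
    ang=(ang+90)%180-90
    return cx/1000,cy/1000,a,b,ang,m.sum()
E
python3 - <<'E'
from h import *
T=np.load("top0.npy"); S=np.load("scene0.npy")
for c in [(0.441,0.275),(0.437,-0.126),(0.435,-0.285)]:
    for W in (T,S):
        for zz in [(0.012,0.075),(0.048,0.075)]:
            print(c,np.round(blockfit(W,c,0.058,*zz),3), np.round(np.nanmax(W[(np.hypot(W[...,0]-c[0],W[...,1]-c[1])<.05)][:,2]),3))
# fence top & board
for nm,W in(("T",T),("S",S)):
  m=(W[...,2]>0.026)&(W[...,2]<0.034)&(abs(W[...,0]-0.6)<.04)&(W[...,1]>-0.09)&(W[...,1]<0.2)
  P=W[m]; print(nm,"fence",m.sum(),np.round(cv2.minAreaRect((P[:,:2]*1000).astype(np.float32)),2), np.round(np.polyfit(P[:,1],P[:,0],1),4))
  m=(W[...,2]>0.008)&(W[...,2]<0.05)&(abs(W[...,0]-0.65)<.15)&(W[...,1]>-0.22)&(W[...,1]<0.34)
  print("board",[np.round(x,2) for x in cv2.minAreaRect((W[m][:,:2]*1000).astype(np.float32))])
p=eyes.capture("top")
cv2.imwrite("pics/cropb.png",cv2.resize(p["frame"][180:260,110:370],None,fx=3,fy=3,interpolation=cv2.INTER_CUBIC))
cv2.imwrite("pics/cropj.png",cv2.resize(p["frame"][105:185,170:340],None,fx=4.5,fy=4.5,interpolation=cv2.INTER_CUBIC))
E
```

```text
(0.441, 0.275) [4.4500e-01 2.7700e-01 8.4145e+01 6.4454e+01 1.0251e+01 4.2000e+02] 0.068
(0.441, 0.275) [  0.445   0.276  50.404  36.292  10.143 147.   ] 0.068
(0.441, 0.275) [4.4400e-01 2.7600e-01 9.1219e+01 6.5453e+01 1.0548e+01 2.8300e+02] 0.064
(0.441, 0.275) [ 0.443  0.275 51.581 35.621  8.991 63.   ] 0.064
(0.437, -0.126) [ 4.3800e-01 -1.2700e-01  8.3708e+01  6.4239e+01  2.6951e+01  4.1500e+02] 0.067
(0.437, -0.126) [ 4.3800e-01 -1.2700e-01  4.9449e+01  3.5960e+01  2.7982e+01  1.4200e+02] 0.067
(0.437, -0.126) [ 4.3800e-01 -1.2700e-01  9.1725e+01  6.4329e+01  2.6697e+01  4.3100e+02] 0.063
(0.437, -0.126) [  0.437  -0.128  56.499  36.426  25.541 127.   ] 0.063
(0.435, -0.285) [ 4.3400e-01 -2.8400e-01  8.4299e+01  6.5130e+01 -1.1191e+01  4.2600e+02] 0.073
(0.435, -0.285) [  0.434  -0.284  49.509  36.046 -11.179 148.   ] 0.073
(0.435, -0.285) [ 4.3600e-01 -2.8400e-01  8.8868e+01  6.5679e+01 -1.0979e+01  4.5000e+02] 0.065
(0.435, -0.285) [  0.433  -0.284  54.423  37.872 -11.158 131.   ] 0.065Traceback (most recent call last):
  File "<stdin>", line 10, in <module>
    return _wrapfunc(a, 'round', decimals=decimals, out=out)
    return _wrapit(obj, method, *args, **kwds)
    conv = _array_converter(obj)
ValueError: setting an array element with a sequence. The requested array has an inhomogeneous shape after 1 dimensions. The detected shape was (3,) + inhomogeneous part.
```

Run:
```python
from h import *
T=np.load("top0.npy"); S=np.load("scene0.npy")
def rect(P): 
    r=cv2.minAreaRect((P[:,:2]*1000).astype(np.float32)); return np.round([*r[0],*r[1],r[2]],2)
for nm,W in(("T",T),("S",S)):
  m=(W[...,2]>0.026)&(W[...,2]<0.034)&(abs(W[...,0]-0.6)<.04)&(W[...,1]>-0.09)&(W[...,1]<0.2)
  P=W[m]; print(nm,"fence",m.sum(),rect(P), np.round(np.polyfit(P[:,1],P[:,0],1),4))
  m=(W[...,2]>0.008)&(W[...,2]<0.05)&(abs(W[...,0]-0.65)<.15)&(W[...,1]>-0.22)&(W[...,1]<0.34)
  print("board",rect(W[m]))
  m=(W[...,2]>0.008)&(W[...,2]<0.017)&(abs(W[...,0]-0.65)<.15)&(W[...,1]>-0.22)&(W[...,1]<0.34)
  print("boardtop",rect(W[m]),np.median(W[m][:,2]))
  m=(W[...,2]>0.07)&(W[...,2]<0.16)&(abs(W[...,0]-0.57)<.06)&(abs(W[...,1]-0.25)<0.05)
  P=W[m];print("flag",m.sum(),rect(P),P.min(0),P.max(0))
  m=(W[...,2]>0.03)&(W[...,2]<0.12)&(abs(W[...,0]-0.62)<.1)&(abs(W[...,1]+0.18)<0.1)
  P=W[m];print("wheel",m.sum(),rect(P))
  P=W[m&(W[...,2]>.075)];print("knob",len(P),P.min(0),P.max(0))
  m=(W[...,2]>0.033)&(W[...,2]<0.044)&(abs(W[...,0]-0.73)<.03)&(W[...,1]>-0.04)&(W[...,1]<0.2)
  P=W[m];print("bar",m.sum(),rect(P))
p=eyes.capture("top")
cv2.imwrite("pics/cropb.png",cv2.resize(p["frame"][180:260,110:370],None,fx=3,fy=3,interpolation=cv2.INTER_CUBIC))
cv2.imwrite("pics/cropj.png",cv2.resize(p["frame"][105:185,170:340],None,fx=4.5,fy=4.5,interpolation=cv2.INTER_CUBIC))
```

```text
T fence 357 [593.56  67.53 264.08  23.29  88.46] [0.0289 0.593 ]
board [652.35  54.19 548.24 295.62  89.9 ]
boardtop [652.18  54.21 548.18 295.65  89.94] 0.01186347061927262
flag 82 [577.27 256.06  21.29  42.98  87.14] [0.55590897 0.24532593 0.0713159 ] [0.59833765 0.26755951 0.14592062]
wheel 804 [ 634.89 -155.87  148.73  107.63   25.47]
knob 30 [ 0.62546366 -0.21585288  0.07506922] [ 0.64102393 -0.19853756  0.10605411]
bar 417 [739.24  86.01 228.02  41.48  89.47]
S fence 497 [595.55  66.01 265.93  28.67  87.71] [0.039  0.5937]
board [687.96  41.61 523.51 227.29  89.34]
boardtop [687.96  41.61 523.51 227.29  89.34] 0.011869438236807028
flag 230 [578.01 255.72  20.53  46.07  87.82] [0.55472286 0.24511503 0.07002166] [0.60093987 0.26578304 0.146306  ]
wheel 1024 [ 640.07 -163.92  104.88  153.42   84.47]
knob 72 [ 0.62915384 -0.21556448  0.07516586] [ 0.64543303 -0.1974124   0.10478205]
bar 635 [741.03  85.45 229.09  45.53  86.66]
```

View pics/cropb.png

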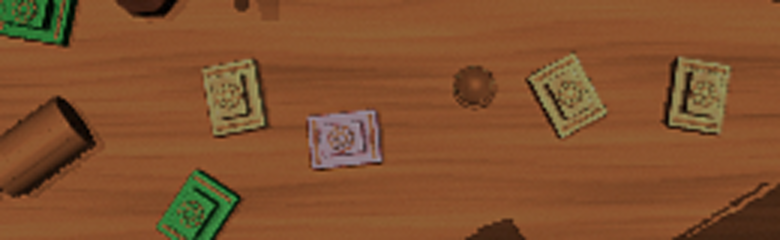

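View pics/cropj.png

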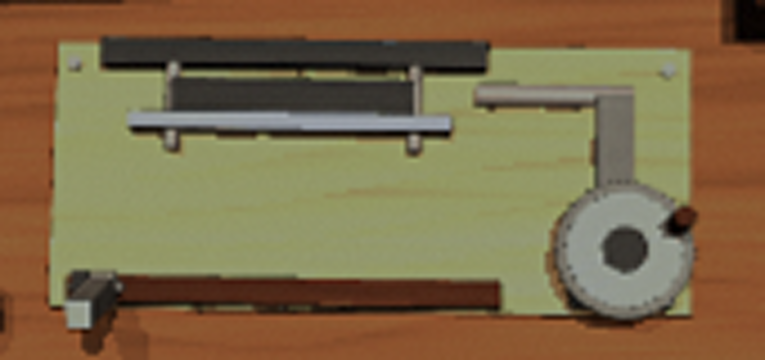

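Run:
```python
from h import *
from scipy.optimize import least_squares
for nm in ("top0","scene0"):
  W=np.load(nm+".npy")
  m=(W[...,2]>0.025)&(W[...,2]<0.034)&(abs(W[...,0]-0.6)<.03)&(W[...,1]>-0.06)&(W[...,1]<0.19)
  P=W[m]; 
  b=np.digitize(P[:,1],np.arange(-0.06,0.19,0.008))
  lo=np.array([(P[b==i,1].mean(),P[b==i,0].min(),P[b==i,0].max()) for i in np.unique(b)])
  for k in(1,2):
    c=np.polyfit(lo[:,0],lo[:,k],1); print(nm,"fence edge",k,np.round(c,4),"deg",np.degrees(np.arctan(c[0])))
  print(" fence z",np.median(P[:,2]),"y ends", [P[:,1].min(),P[:,1].max()])
  # wheel disc top
  m=(W[...,2]>0.045)&(W[...,2]<0.068)&(np.hypot(W[...,0]-0.635,W[...,1]+0.165)<.1)
  P=W[m]; print(" wheel",np.round(cv2.minEnclosingCircle((P[:,:2]*1000).astype(np.float32))[0],1),cv2.minEnclosingCircle((P[:,:2]*1000).astype(np.float32))[1],np.median(P[:,2]))
  # bar face
  m=(W[...,2]>0.034)&(W[...,2]<0.043)&(abs(W[...,0]-0.725)<.022)&(W[...,1]>-0.03)&(W[...,1]<0.2)
  P=W[m]; b=np.digitize(P[:,1],np.arange(-0.03,0.2,0.008))
  lo=np.array([(P[b==i,1].mean(),P[b==i,0].min()) for i in np.unique(b)])
  c=np.polyfit(lo[:,0],lo[:,1],1); print(" bar min x",np.round(c,4),P[:,1].min(),P[:,1].max())
  # board: edge extents
  m=(W[...,2]>0.008)&(W[...,2]<0.016)&(W[...,0]>0.52)&(W[...,0]<0.79)&(W[...,1]>-0.21)&(W[...,1]<0.325)
  lab,n=None,None
  n,lab,stt,_=cv2.connectedComponentsWithStats(m.astype(np.uint8))
  k=1+np.argmax(stt[1:,4]); P=W[lab==k]
  r=cv2.minAreaRect((P[:,:2]*1000).astype(np.float32)); print(" board",np.round([*r[0],*r[1],r[2]],2))
```

```text
top0 fence edge 1 [0.0335 0.5832] deg 1.9161290385273
top0 fence edge 2 [0.0252 0.6029] deg 1.4441865532403722
 fence z 0.02936828538053149 y ends [np.float64(-0.05725738787872417), np.float64(0.18809542600464)]
 wheel [ 618.2 -165.1] 55.58448791503906 0.05707919430663755
 bar min x [0.0445 0.7251] -0.027961400756842957 0.19997559682203148
 board [682.71  46.45 511.6  213.98  89.98]
scene0 fence edge 1 [0.0413 0.5822] deg 2.367457595979344
scene0 fence edge 2 [0.036  0.6046] deg 2.062836280770595
 fence z 0.029590474189320037 y ends [np.float64(-0.059668945468264525), np.float64(0.18962214611928394)]
 wheel [ 620.2 -165.1] 57.83205795288086 0.056841721141856705
 bar min x [0.0449 0.7233] -0.028454562388323015 0.19997540276056108
 board [679.91  77.76 452.3  199.25  87.48]
```

```bash
cat >> h.py <<'E'
import json
TH=-0.037; J0=np.array([0.648,0.083]); C,S_=np.cos(TH),np.sin(TH)
def jw(x,y): return J0+np.array([C*x-S_*y,S_*x+C*y])
def wj(p): d=np.array(p[:2])-J0; return np.array([C*d[0]+S_*d[1],-S_*d[0]+C*d[1]])
def Rd(deg): # tool down, y axis at angle deg in world
    a=np.radians(deg); y=np.array([np.cos(a),np.sin(a),0]); z=np.array([0,0,-1.]); return np.stack([np.cross(y,z),y,z],1)
def pose():
    s=monitor.observe(); q=s["tcp_rot"]; return np.array(s["tcp_pos"]),R.from_quat([q[1],q[2],q[3],q[0]]).as_matrix()
def ang(Rm): return np.degrees(np.arctan2(Rm[1,1],Rm[0,1]))
def plan(wps,start=None):
    """wps: (x,y,z,deg,open,nrows). prints one row per wp, per call grouping when shift>1"""
    p,Rm=start or pose()
    print("start",np.round(p,4),"ang",round(ang(Rm),1))
    p0,R0=p,Rm
    for w in wps:
        if w=="new": p0,R0=p,Rm; print("-- new call"); continue
        t=np.array(w[:3]); Rt=Rd(w[3]); d=R0.T@(t-p0)/0.2; r=R.from_matrix(R0.T@Rt).as_rotvec()/(np.pi/2)
        n=np.linalg.norm(t-p)/0.0625; m=np.degrees(np.linalg.norm(R.from_matrix(Rm.T@Rt).as_rotvec()))/10.7
        print([float(x) for x in np.round(np.append(d,r),3)+0.0]+[w[4]],"need rows %.1f"%max(n,m), "BAD" if max(abs(np.append(d,r)))>1 else "")
        p,Rm=t,Rt
E
python3 - <<'E'
from h import *
s0=(np.array([0.171,-0.653,0.253]),pose()[1])
plan([(0.36,-0.50,0.26,125,0),"new",(0.48,-0.32,0.26,150,0),"new",(0.52,-0.13,0.26,170,0),"new",(0.52,0.06,0.26,178,0),"new",(0.52,0.25,0.24,178,0),(0.52,0.255,0.12,178,0)],s0)
E
```

```text
start [ 0.171 -0.653  0.253] ang 104.7
[-1.108, 0.5, -0.035, 0.0, 0.0, -0.225, 0] need rows 3.9 BAD
-- new call
[-1.008, 0.393, 0.0, 0.0, 0.0, -0.278, 0] need rows 3.5 BAD
-- new call
[-0.923, 0.302, 0.0, 0.0, 0.0, -0.222, 0] need rows 3.1 
-- new call
[-0.936, 0.165, 0.0, 0.0, 0.0, -0.089, 0] need rows 3.0 
-- new call
[-0.949, 0.033, 0.1, 0.0, 0.0, 0.0, 0] need rows 3.1 
[-0.974, 0.034, 0.7, 0.0, 0.0, 0.0, 0] need rows 1.9
```

Call:
{"op": "jog_arm", "data": {
  "increments": [-1,0.5,-0.035,0,0,-0.225,0,-1,0.5,-0.035,0,0,-0.225,0,-1,0.5,-0.035,0,0,-0.225,0,-1,0.5,-0.035,0,0,-0.225,0,-1,0.5,-0.035,0,0,-0.225,0],
  "newtons": 40
}}

```text
clock: 2.08
tcp_pos: [0.3415, -0.5038, 0.2608]
tcp_rot: [0.0, -0.302, 0.953, -0.0]
force: [-0.7, -0.0, 0.6]
opening: 0.0003
```

Call:
{"op": "jog_arm", "data": {
  "increments": [-1,0.4,0,0,0,-0.278,0,-1,0.4,0,0,0,-0.278,0,-1,0.4,0,0,0,-0.278,0,-1,0.4,0,0,0,-0.278,0,-1,0.4,0,0,0,-0.278,0]
}}

```text
clock: 2.7
tcp_pos: [0.4583, -0.3242, 0.2604]
tcp_rot: [0.0, -0.501, 0.866, -0.0]
force: [-0.1, -0.1, 0.2]
opening: -0.0
```

Call:
{"op": "jog_arm", "data": {
  "increments": [-0.92,0.3,0,0,0,-0.222,0,-0.92,0.3,0,0,0,-0.222,0,-0.92,0.3,0,0,0,-0.222,0,-0.92,0.3,0,0,0,-0.222,0]
}}

```text
clock: 3.2
tcp_pos: [0.4981, -0.1339, 0.2606]
tcp_rot: [0.0, -0.644, 0.765, -0.0]
force: [0.5, -0.2, 0.0]
opening: -0.0002
```

Run:
```python
from h import *
st()
plan([(0.52,0.06,0.26,178,0),"new",(0.52,0.25,0.24,178,0),(0.52,0.255,0.12,178,0)])
```

```text
clock 3.2
joint_positions [ 0.1183  0.0898 -0.3232 -0.     -1.1571 -0.2905]
qd [ 0.0393  0.0024 -0.004   0.006  -0.0052 -0.0509]
joint_torque [  1.1744 -36.1597  28.5521   6.5812   0.0892  -0.5396]
tcp_pos [ 0.4981 -0.1339  0.2606]
tcp_rot [ 3.000e-04 -6.437e-01  7.653e-01 -2.000e-04]
force [ 0.4687 -0.17    0.0164]
wrist_torque [-0.0837  0.0266  0.0341]
opening -0.0002
start [ 0.4981 -0.1339  0.2606] ang 170.1
[-0.974, 0.058, 0.003, 0.0, 0.0, -0.087, 0] need rows 3.1 
-- new call
[-0.949, 0.033, 0.1, 0.0, 0.0, 0.0, 0] need rows 3.1 
[-0.974, 0.034, 0.7, 0.0, 0.0, 0.0, 0] need rows 1.9
```

Call:
{"op": "jog_arm", "data": {
  "increments": [-0.97,0.06,0,0,0,-0.087,0,-0.97,0.06,0,0,0,-0.087,0,-0.97,0.06,0,0,0,-0.087,0,-0.97,0.06,0,0,0,-0.087,0]
}}

```text
clock: 3.7
tcp_pos: [0.5202, 0.059, 0.2602]
tcp_rot: [-0.0, -0.694, 0.72, -0.0]
force: [-0.0, -0.4, 0.1]
opening: -0.0002
```

Call:
{"op": "jog_arm", "data": {
  "increments": [-0.95,0.03,0.1,0,0,0,0,-0.95,0.03,0.1,0,0,0,0,-0.95,0.03,0.1,0,0,0,0,-0.95,0.03,0.1,0,0,0,0,-0.974,0.03,0.7,0,0,0,0,-0.974,0.03,0.7,0,0,0,0,-0.974,0.03,0.7,0,0,0,0]
}}

```text
clock: 4.58
tcp_pos: [0.5197, 0.2484, 0.1169]
tcp_rot: [-0.004, -0.692, 0.721, 0.0]
force: [-0.7, -0.3, 0.7]
opening: -0.0001
```

Run:
```python
from h import *
plan([(0.56,0.255,0.12,178,0),(0.58,0.255,0.12,178,0),(0.60,0.255,0.12,178,0),(0.62,0.255,0.12,178,0)])
p=eyes.capture("scene"); save(p,"s1")
```

```text
start [0.5197 0.2484 0.1169] ang 177.7
[-0.041, -0.2, -0.017, 0.004, -0.004, -0.004, 0] need rows 0.7 
[-0.045, -0.3, -0.018, 0.004, -0.004, -0.004, 0] need rows 0.3 
[-0.049, -0.4, -0.018, 0.004, -0.004, -0.004, 0] need rows 0.3 
[-0.053, -0.5, -0.019, 0.004, -0.004, -0.004, 0] need rows 0.3
```

View pics/s1.png

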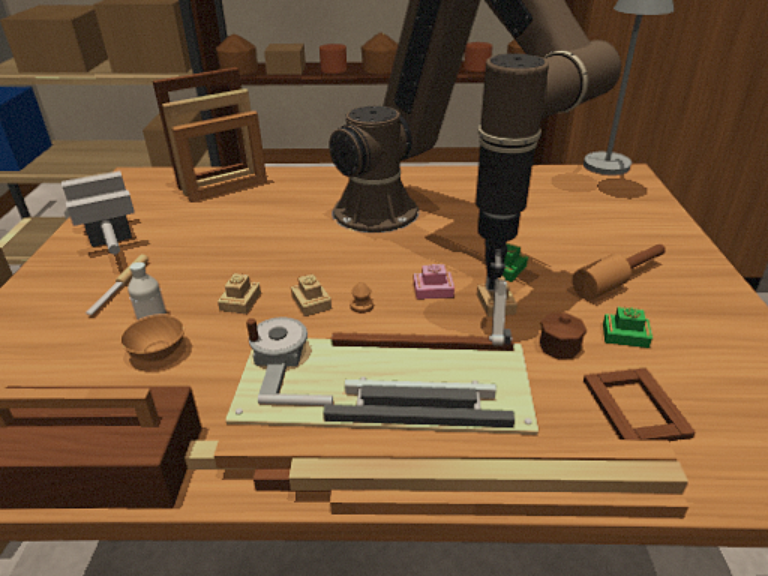

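The picture shows the closed gripper behind the leaning flag at (495,280). Next I push the flag over.

Call:
{"op": "jog_arm", "data": {
  "increments": [-0.02,-0.08,-0.02,0,0,0,0,-0.03,-0.14,-0.02,0,0,0,0,-0.03,-0.2,-0.02,0,0,0,0,-0.03,-0.26,-0.02,0,0,0,0,-0.03,-0.32,-0.02,0,0,0,0,-0.03,-0.38,-0.02,0,0,0,0,-0.03,-0.44,-0.02,0,0,0,0,-0.03,-0.5,-0.02,0,0,0,0]
}}

```text
clock: 5.62
tcp_pos: [0.622, 0.2541, 0.1245]
tcp_rot: [-0.0, -0.693, 0.721, 0.0]
force: [-0.5, 0.4, 0.1]
opening: -0.0004
```

Call:
{"op": "jog_arm", "data": {
  "increments": [0,-0.05,0,0,0,0,0,0,0.2,-0.2,0,0,0,0,0,0.6,-0.6,0,0,0,0,0,0.6,-0.6,0,0,0,0,0,0.6,-0.6,0,0,0,0,0,0.6,-0.6,0,0,0,1,0,0.6,-0.6,0,0,0,1,0,0.6,-0.6,0,0,0,1]
}}

```text
clock: 6.62
tcp_pos: [0.5016, 0.2586, 0.243]
tcp_rot: [-0.001, -0.693, 0.721, -0.0]
force: [-0.8, -0.5, 0.2]
opening: 0.0543
```

Run:
```python
from h import *
st()
p=eyes.capture("scene"); save(p,"s2")
p=eyes.capture("top"); save(p,"t2"); np.save("t.npy",cloud(p))
```

```text
clock 6.625
joint_positions [ 0.8227  0.1861 -0.2497 -0.     -1.1373 -0.8619]
qd [-0.0001 -0.0046  0.001   0.0005 -0.0004 -0.001 ]
joint_torque [ 6.81000e-02 -4.39048e+01  2.83475e+01  6.69790e+00 -7.40000e-03
  3.80000e-03]
tcp_pos [0.5016 0.2586 0.243 ]
tcp_rot [-0.0012 -0.6931  0.7208 -0.    ]
force [-0.7587 -0.5127  0.211 ]
wrist_torque [0.0401 0.0108 0.0193]
opening 0.0543
```

View pics/s2.png

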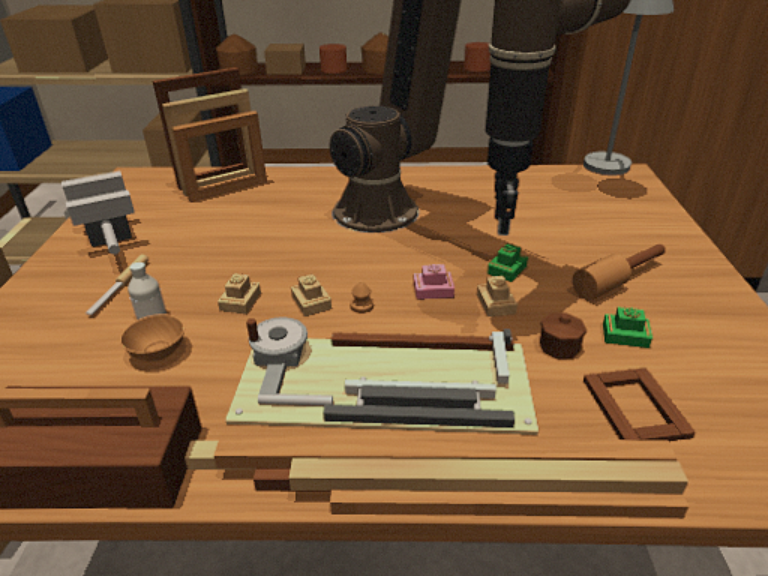

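View pics/t2.png

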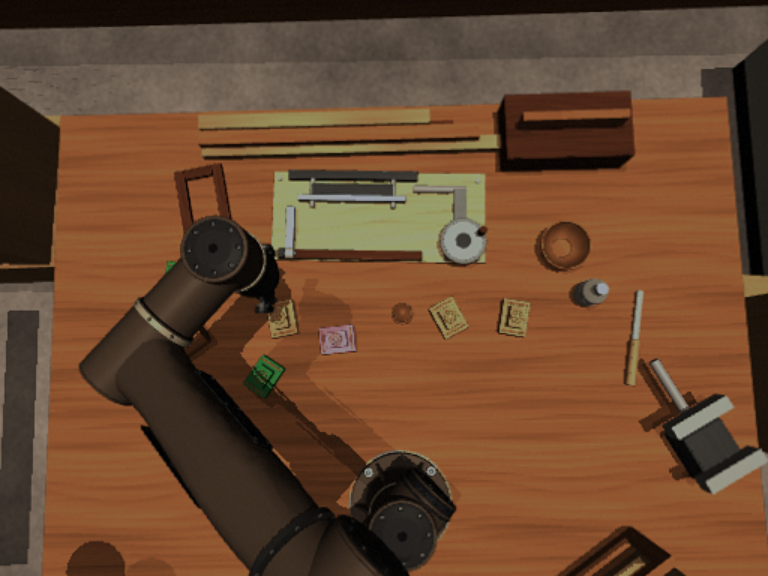

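The flag lies across the lane at top px (290,230). No fourth tan block shows now that the arm has moved. Next is block A.

Run:
```python
from h import *
W=np.load("t.npy")
m=(W[...,2]>0.036)&(W[...,2]<0.06)&(abs(W[...,0]-0.65)<.045)&(abs(W[...,1]-0.25)<0.05)
P=W[m]; r=cv2.minAreaRect((P[:,:2]*1000).astype(np.float32)); print("flag",[np.round(x,1) for x in r], np.polyfit(P[:,0],P[:,2],1),np.polyfit(P[:,0],P[:,1],1),np.median(P[:,2]))
print("min jig y",min(wj(q)[1] for q in P),max(wj(q)[1] for q in P))
print(blockfit(W,(0.445,0.277),.058,.012,.075),blockfit(W,(0.438,-.127),.058,.012,.075),blockfit(W,(0.434,-.284),.058,.012,.075))
plan([(0.445,0.2768,0.15,190.2,1),(0.445,0.2768,0.06,190.2,1),(0.445,0.2768,0.052,190.2,1)])
```

```text
flag [array([646.2, 253.8]), array([33.8, 93.6]), np.float64(75.1)] [0.0009047  0.04383501] [-0.10658489  0.32320187] 0.04424002807427463
min jig y 0.15956221580184216 0.19753666010389465
(0.4447520446777344, 0.2766711730957031, 84.52960968017578, 64.88070678710938, 9.892058372497559, np.int64(394)) (0.4378899230957031, -0.12670272827148438, 83.74227142333984, 64.0697021484375, 27.25456428527832, np.int64(417)) (0.43359698486328124, -0.2845895690917969, 83.75601959228516, 65.14929962158203, -11.002891540527344, np.int64(427))
start [0.5016 0.2587 0.2434] ang 177.8
[-0.08, 0.286, 0.467, 0.001, -0.001, -0.138, 1] need rows 1.8 
[-0.081, 0.285, 0.917, 0.001, -0.001, -0.138, 1] need rows 1.4 
[-0.081, 0.285, 0.957, 0.001, -0.001, -0.138, 1] need rows 0.1
```

Call:
{"op": "jog_arm", "data": {
  "increments": [-0.08,0.286,0.467,0,0,-0.138,1,-0.08,0.286,0.467,0,0,-0.138,1,-0.08,0.286,0.467,0,0,-0.138,1,-0.08,0.286,0.7,0,0,-0.138,1,-0.08,0.286,0.9,0,0,-0.138,1,-0.08,0.286,0.955,0,0,-0.138,1,-0.08,0.286,0.955,0,0,-0.138,1]
}}

```text
clock: 7.6
tcp_pos: [0.4455, 0.2774, 0.0537]
tcp_rot: [0.0, 0.767, -0.641, 0.0]
force: [0.5, -0.0, 0.1]
opening: 0.0853
```

Call:
{"op": "jog_arm", "data": {
  "increments": [0,0,0,0,0,0,0.4,0,0,0,0,0,0,0.4,0,0,0,0,0,0,0.4,0,0,0,0,0,0,0.4,0,0,0,0,0,0,0.4],
  "newtons": 50
}}

```text
clock: 8.22
tcp_pos: [0.4453, 0.2777, 0.0548]
tcp_rot: [-0.001, 0.767, -0.641, 0.0]
force: [-1.8, -0.2, 5.5]
opening: 0.0491
```

Run:
```python
from h import *
p=eyes.capture("wrist"); save(p,"w3"); st()
t=jw(0.005,0.112)
plan([(0.445,0.2768,0.13,190.2,.3),(0.50,0.24,0.14,181,.3),(t[0],t[1],0.10,np.degrees(TH)+180,.3),"new",(t[0],t[1],0.067,np.degrees(TH)+180,.3)])
```

```text
clock 8.275
joint_positions [ 9.319e-01  3.336e-01 -5.596e-01  4.000e-04 -6.755e-01 -7.537e-01]
qd [ 0.0005 -0.002   0.0003 -0.001  -0.0012  0.0017]
joint_torque [ -0.1095 -43.9085  18.8783   4.386    0.5936   0.0511]
tcp_pos [0.4453 0.2777 0.0548]
tcp_rot [-1.100e-03  7.673e-01 -6.412e-01  1.000e-04]
force [-2.0639  0.9756  5.5295]
wrist_torque [-0.2818  0.6756 -0.0344]
opening 0.0489
start [0.4453 0.2777 0.0548] ang -169.8
[0.004, 0.002, -0.376, -0.001, 0.001, 0.0, 0.3] need rows 1.2 
[0.233, -0.236, -0.426, -0.001, 0.001, 0.103, 0.3] need rows 1.1 
[0.596, -0.969, -0.225, -0.001, 0.001, 0.137, 0.3] need rows 2.7 
-- new call
[0.0, 0.0, 0.165, 0.0, 0.0, 0.0, 0.3] need rows 0.5
```

View pics/w3.png

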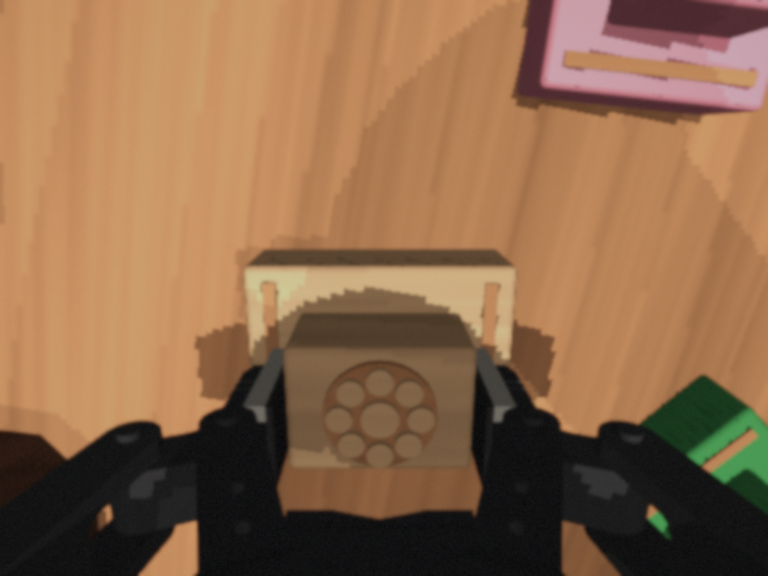

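The wrist view shows the boss held squarely between the pads at px (285–475, 410). Next I lift it and carry it to the lane.

Call:
{"op": "jog_arm", "data": {
  "increments": [0,0,-0.2,0,0,0,0.3,0,0,-0.4,0,0,0,0.3,0.23,-0.236,-0.42,0,0,0.07,0.3,0.35,-0.48,-0.4,0,0,0.1,0.3,0.48,-0.72,-0.35,0,0,0.137,0.3,0.596,-0.969,-0.3,0,0,0.137,0.3,0.596,-0.969,-0.25,0,0,0.137,0.3,0.596,-0.969,-0.2,0,0,0.137,0.3]
}}

```text
clock: 9.28
tcp_pos: [0.6562, 0.1937, 0.0925]
tcp_rot: [-0.0, -0.694, 0.72, 0.0]
force: [-0.2, 0.1, -2.9]
opening: 0.0493
```

Run:
```python
from h import *
p=eyes.capture("scene"); cv2.imwrite("pics/s4.png",cv2.resize(p["frame"][120:300,130:380],None,fx=3,fy=3)); s=st()
print("jig",wj(s["tcp_pos"]))
t=jw(0.005,0.112); a=np.degrees(TH)+180
plan([(t[0],t[1],0.07,a,.3),(*jw(0.003,0.122),0.068,a,.3),(*jw(0.003,0.128),.068,a,.3)])
```

```text
clock 9.325
joint_positions [ 0.5718  0.5027 -0.1548 -0.001  -0.916  -0.6086]
qd [ 0.015  -0.0162 -0.0051 -0.0008 -0.0315  0.0007]
joint_torque [-6.77600e-01 -7.08848e+01  2.88107e+01  7.16670e+00 -5.92000e-02
  6.50000e-03]
tcp_pos [0.6551 0.1938 0.0912]
tcp_rot [-1.200e-03 -6.938e-01  7.202e-01  6.000e-04]
force [-1.2425 -0.0345 -3.9685]
wrist_torque [-0.042   0.1579 -0.0837]
opening 0.0491
jig [0.00297268 0.11099685]
start [0.6551 0.1938 0.0912] ang 177.9
[-0.005, -0.01, 0.106, 0.002, -0.001, 0.0, 0.3] need rows 0.3 
[-0.055, 0.0, 0.116, 0.002, -0.001, 0.0, 0.3] need rows 0.2 
[-0.085, 0.0, 0.116, 0.002, -0.001, 0.0, 0.3] need rows 0.1
```

View pics/s4.png

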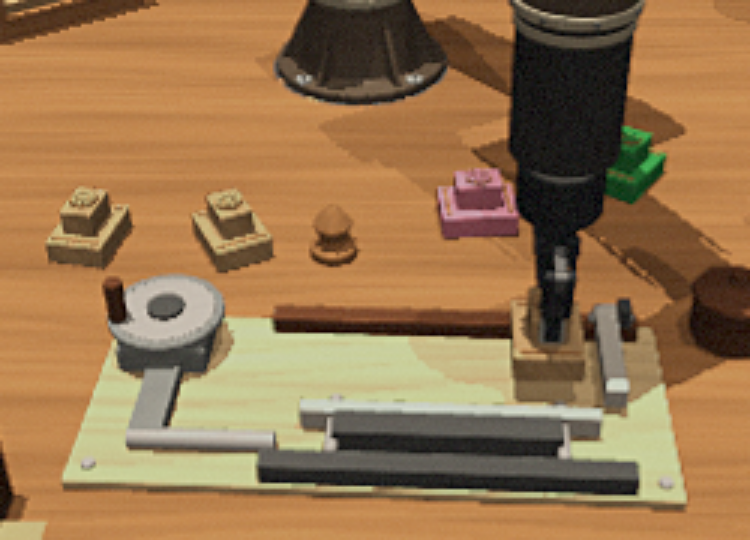

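Call:
{"op": "jog_arm", "data": {
  "increments": [0,-0.02,0.06,0,0,0,0.3,0,-0.02,0.1,0,0,0,0.3,0,-0.02,0.12,0,0,0,0.3,0,-0.02,0.125,0,0,0,0.3]
}}

```text
clock: 9.82
tcp_pos: [0.6605, 0.1942, 0.0682]
tcp_rot: [-0.0, -0.694, 0.72, 0.0]
force: [-0.2, -0.9, -2.6]
opening: 0.0493
```

Call:
{"op": "jog_arm", "data": {
  "increments": [-0.03,0,0,0,0,0,0.3,-0.06,0,0,0,0,0,0.3,-0.075,0,0,0,0,0,0.3,-0.08,0,0,0,0,0,0.3]
}}

```text
clock: 10.32
tcp_pos: [0.6613, 0.2104, 0.0684]
tcp_rot: [0.0, -0.694, 0.72, -0.0]
force: [0.2, -0.3, -3.2]
opening: 0.0492
```

Run:
```python
from h import *
p=eyes.capture("scene"); cv2.imwrite("pics/s5.png",cv2.resize(p["frame"][150:300,230:380],None,fx=4,fy=4)); s=st()
print("jig",wj(s["tcp_pos"]))
```

```text
clock 10.375
joint_positions [ 0.588   0.54   -0.15   -0.     -0.8806 -0.6247]
qd [-0.0029 -0.001  -0.0042  0.001   0.0005  0.003 ]
joint_torque [-1.73000e-02 -6.82656e+01  2.49689e+01  6.07520e+00 -2.08000e-02
  1.70000e-03]
tcp_pos [0.6613 0.2104 0.0684]
tcp_rot [ 1.000e-04 -6.940e-01  7.199e-01 -0.000e+00]
force [ 0.0178 -0.1369 -2.504 ]
wrist_torque [ 0.0164 -0.0339  0.0236]
opening 0.049
jig [0.00854869 0.12777393]
```

View pics/s5.png

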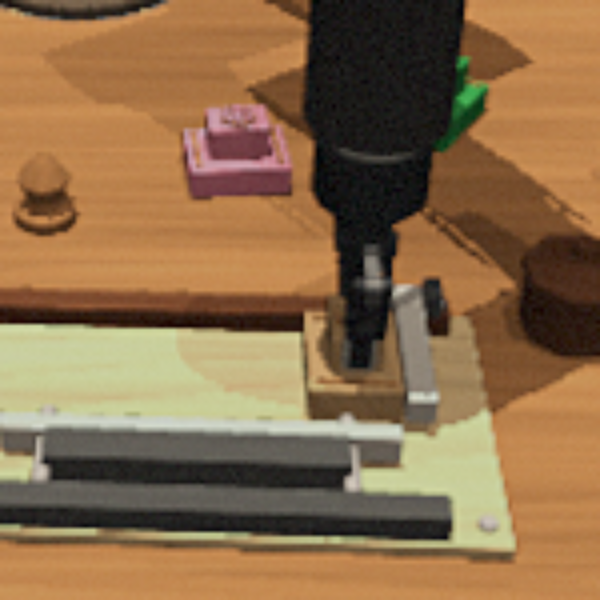

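Call:
{"op": "jog_arm", "data": {
  "increments": [0,0,0.01,0,0,0,0.3,0,0.03,0.01,0,0,0,0.3,-0.008,0.03,0.01,0,0,0,0.3,-0.015,0.03,0.01,0,0,0,0.3,-0.015,0.03,0.01,0,0,0,0.3]
}}

```text
clock: 11.0
tcp_pos: [0.6553, 0.2119, 0.067]
tcp_rot: [-0.001, -0.694, 0.72, -0.0]
force: [-1.2, -5.8, 5.9]
opening: 0.0491
```

Run:
```python
from h import *
s=st()
print("jig",wj(s["tcp_pos"]))
```

```text
clock 11.0
joint_positions [ 0.5955  0.5351 -0.1638  0.0014 -0.8734 -0.6338]
qd [-0.003   0.0001  0.0006 -0.0025  0.0006  0.0003]
joint_torque [  4.2452 -62.2197  24.6483   4.1218   1.486    0.1654]
tcp_pos [0.6553 0.2119 0.067 ]
tcp_rot [-8.000e-04 -6.938e-01  7.202e-01 -4.000e-04]
force [-1.1807 -5.8221  5.878 ]
wrist_torque [-2.2801  0.2316 -0.1839]
opening 0.0491
jig [0.00250641 0.12906023]
```

Call:
{"op": "jog_arm", "data": {
  "increments": [0,0,0,0,0,0,0.8,0,0,0,0,0,0,0.8,0,0,0,0,0,0,0.8,0,0,-0.2,0,0,0,1,0,0,-0.45,0,0,0,1,0.3,0.3,-0.5,0,0,0,1,0.6,0.6,-0.5,0,0,0,1,0.8,0.8,-0.5,0,0,0,1]
}}

```text
clock: 12.0
tcp_pos: [0.5169, 0.085, 0.166]
tcp_rot: [0.0, -0.694, 0.72, -0.0]
force: [-0.0, 0.0, 1.7]
opening: 0.0854
```

Run:
```python
from h import *
p=eyes.capture("top"); W=cloud(p); save(p,"t6")
for c in [jw(0.002,0.128),(0.438,-.127),(0.434,-.284)]:
  zz=(.012,.075) if c[0]<.6 else (.047,.085)
  b=blockfit(W,c,.058 if c[0]<.6 else .04,*zz); print(np.round(b,4), wj(b))
plan([(0.53,0.0,0.167,195,1),"new",(0.438,-.1267,0.12,207.2,1),(0.438,-.1267,0.054,207.2,1)])
```

```text
[  0.6581   0.2215  58.2239  51.5284  86.7012 153.    ] [0.00499701 0.13874303]
[ 4.37900e-01 -1.26900e-01  8.35996e+01  6.40982e+01  2.70212e+01
  4.17000e+02] [-0.20221272 -0.21751267]
[ 4.33400e-01 -2.84400e-01  8.35741e+01  6.48744e+01 -1.09165e+01
  4.28000e+02] [-0.20086581 -0.3750566 ]
start [0.5101 0.0804 0.1652] ang 177.8
[0.398, -0.115, -0.009, 0.003, 0.0, -0.192, 1] need rows 1.6 
-- new call
[0.493, 0.608, 0.235, 0.0, 0.0, -0.136, 1] need rows 2.6 
[0.493, 0.608, 0.565, 0.0, 0.0, -0.136, 1] need rows 1.1
```

View pics/t6.png

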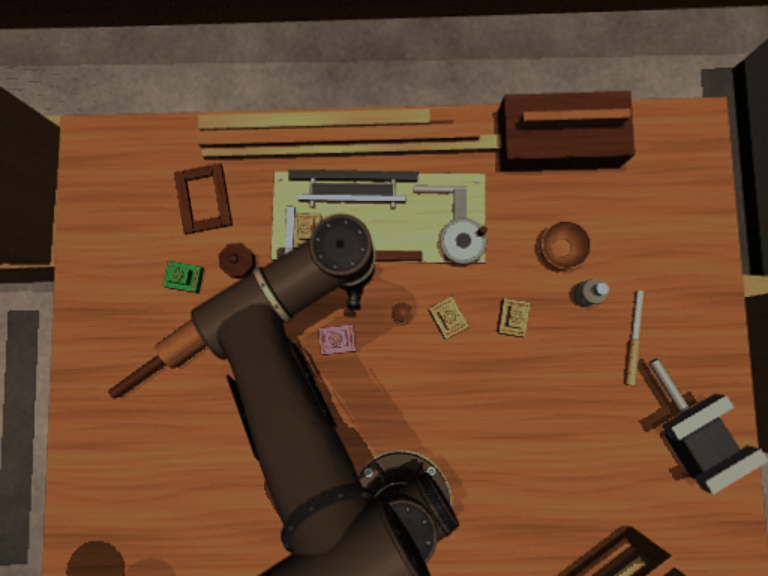

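Call:
{"op": "jog_arm", "data": {
  "increments": [0.4,-0.1,0,0,0,-0.192,1,0.4,-0.1,0,0,0,-0.192,1,0.4,-0.1,0,0,0,-0.192,1,0.4,-0.1,0,0,0,-0.192,1]
}}

```text
clock: 12.55
tcp_pos: [0.5354, 0.0055, 0.1659]
tcp_rot: [-0.0, 0.794, -0.608, -0.0]
force: [0.3, 0.0, 0.3]
opening: 0.0854
```

Run:
```python
from h import *
plan([(0.438,-.1267,0.12,207.1,1),(0.438,-.1267,0.0545,207.1,1)])
```

```text
start [0.5354 0.0055 0.1659] ang -164.9
[0.512, 0.642, 0.229, 0.0, 0.0, -0.134, 1] need rows 2.7 
[0.512, 0.642, 0.557, 0.0, 0.0, -0.134, 1] need rows 1.0
```

Call:
{"op": "jog_arm", "data": {
  "increments": [0.512,0.642,0.229,0,0,-0.134,1,0.512,0.642,0.229,0,0,-0.134,1,0.512,0.642,0.229,0,0,-0.134,1,0.512,0.642,0.4,0,0,-0.134,1,0.512,0.642,0.52,0,0,-0.134,1,0.512,0.642,0.557,0,0,-0.134,1,0.512,0.642,0.557,0,0,-0.134,1,0.512,0.642,0.557,0,0,-0.134,1]
}}

```text
clock: 13.55
tcp_pos: [0.439, -0.1267, 0.0553]
tcp_rot: [-0.0, 0.854, -0.521, 0.001]
force: [0.1, 0.0, 0.5]
opening: 0.0853
```

Call:
{"op": "jog_arm", "data": {
  "increments": [0,0,0,0,0,0,0.3,0,0,0,0,0,0,0.3,0,0,0,0,0,0,0.3,0,0,0,0,0,0,0.3,0,0,0,0,0,0,0.3],
  "newtons": 50
}}

```text
clock: 14.18
tcp_pos: [0.4383, -0.1272, 0.0551]
tcp_rot: [-0.0, 0.854, -0.521, 0.0]
force: [-2.0, 0.3, 5.9]
opening: 0.0488
```

Run:
```python
from h import *
p=eyes.capture("wrist"); save(p,"w7",1); s=monitor.observe(); print(s["opening"],s["force"])
a=np.degrees(TH)+180
plan([(0.438,-.1267,0.135,207.1,.3),(0.5,-.06,0.14,195,.3),(0.56,0,0.14,185,.3),"new",(*jw(0.006,0.05),0.14,a,.3),(*jw(0.006,0.05),0.07,a,.3)])
```

```text
0.04890526863346839 [-2.61288764  1.01928348  6.35254179]
start [ 0.4383 -0.1272  0.0551] ang -152.8
[-0.003, 0.0, -0.4, 0.0, 0.0, 0.001, 0.3] need rows 1.3 
[-0.157, -0.428, -0.425, 0.0, 0.0, 0.136, 0.3] need rows 1.5 
[-0.287, -0.832, -0.424, 0.0, 0.0, 0.247, 0.3] need rows 1.4 
-- new call
[-0.619, -0.535, 0.0, 0.0, 0.0, 0.079, 0.3] need rows 2.6 
[-0.619, -0.535, 0.35, 0.0, 0.0, 0.079, 0.3] need rows 1.1
```

View pics/w7.png

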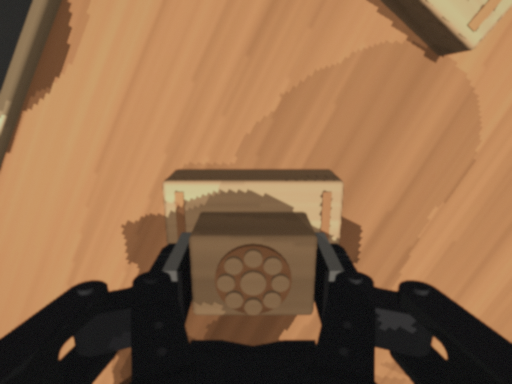

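The grasp is square: boss at px (190–318, 260) in the wrist view. Next I carry it.

Call:
{"op": "jog_arm", "data": {
  "increments": [0,0,-0.2,0,0,0,0.3,0,0,-0.42,0,0,0,0.3,-0.157,-0.428,-0.43,0,0,0.136,0.3,-0.157,-0.428,-0.43,0,0,0.136,0.3,-0.287,-0.832,-0.43,0,0,0.247,0.3,-0.287,-0.832,-0.43,0,0,0.247,0.3,-0.287,-0.832,-0.43,0,0,0.247,0.3]
}}

```text
clock: 15.1
tcp_pos: [0.5603, 0.001, 0.1396]
tcp_rot: [0.001, 0.738, -0.675, -0.0]
force: [-0.3, -0.1, -3.5]
opening: 0.0489
```

Run:
```python
from h import *
s=monitor.observe(); print(s["opening"],s["force"])
a=np.degrees(TH)+180
plan([(*jw(0.006,0.05),0.14,a,.3),(*jw(0.006,0.05),0.07,a,.3)])
```

```text
0.04890831067036526 [-0.26087956 -0.08710924 -3.53390261]
start [0.5603 0.001  0.1396] ang -174.9
[-0.613, -0.535, -0.003, 0.001, 0.0, 0.081, 0.3] need rows 2.6 
[-0.613, -0.535, 0.347, 0.001, 0.0, 0.081, 0.3] need rows 1.1
```

Call:
{"op": "jog_arm", "data": {
  "increments": [-0.613,-0.535,0,0,0,0.081,0.3,-0.613,-0.535,0,0,0,0.081,0.3,-0.613,-0.535,0,0,0,0.081,0.3,-0.613,-0.535,0.15,0,0,0.081,0.3,-0.613,-0.535,0.28,0,0,0.081,0.3,-0.613,-0.535,0.34,0,0,0.081,0.3,-0.613,-0.535,0.36,0,0,0.081,0.3,-0.613,-0.535,0.36,0,0,0.081,0.3]
}}

```text
clock: 16.1
tcp_pos: [0.6561, 0.1312, 0.0692]
tcp_rot: [0.0, -0.693, 0.721, -0.0]
force: [-0.1, 0.0, -2.0]
opening: 0.0492
```

Run:
```python
from h import *
s=st(); print(wj(s["tcp_pos"]), ang(pose()[1]))
p=eyes.capture("scene"); cv2.imwrite("pics/s8.png",cv2.resize(p["frame"][150:300,200:380],None,fx=4,fy=4))
a=np.degrees(TH)+180
plan([(*jw(0.004,0.055),0.067,a,.3),(*jw(0.004,0.066),0.067,a,.3)])
```

```text
clock 16.1
joint_positions [ 4.882e-01  5.055e-01 -2.117e-01  2.000e-04 -8.529e-01 -5.284e-01]
qd [ 0.0045 -0.0084  0.0099  0.0017 -0.0025 -0.0017]
joint_torque [-4.26000e-02 -6.44281e+01  2.41160e+01  5.88990e+00  5.11000e-02
  8.10000e-03]
tcp_pos [0.6561 0.1312 0.0692]
tcp_rot [ 3.000e-04 -6.928e-01  7.211e-01 -2.000e-04]
force [-0.1075  0.0371 -1.9709]
wrist_torque [ 0.0252 -0.0119 -0.0262]
opening 0.0492
[0.00631777 0.04848881] 177.703218766922
start [0.6563 0.1314 0.0695] ang 177.7
[-0.031, 0.013, 0.013, -0.001, 0.0, -0.002, 0.3] need rows 0.1 
[-0.086, 0.013, 0.013, -0.001, 0.0, -0.002, 0.3] need rows 0.2
```

View pics/s8.png

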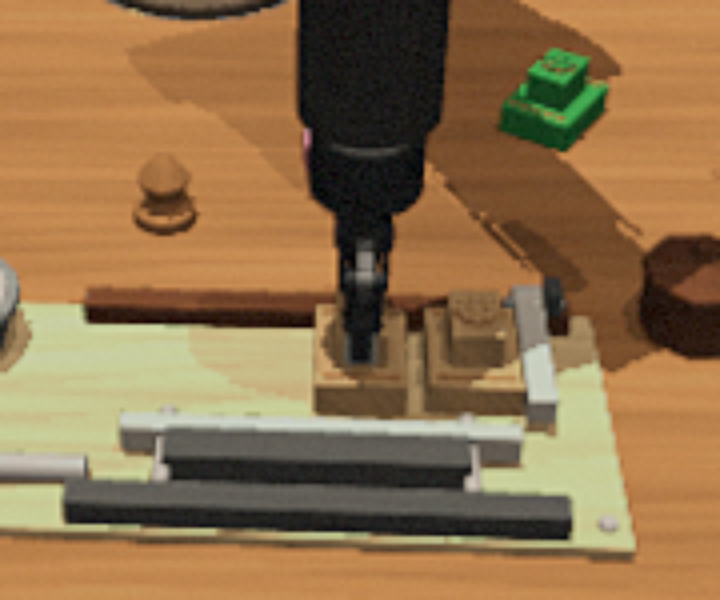

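Call:
{"op": "jog_arm", "data": {
  "increments": [0,0.013,0.013,0,0,0,0.3,-0.03,0.013,0.013,0,0,0,0.3,-0.06,0.013,0.013,0,0,0,0.3,-0.075,0.013,0.013,0,0,0,0.3,-0.085,0.013,0.013,0,0,0,0.3,-0.092,0.013,0.013,0,0,0,0.3,-0.092,0.013,0.013,0,0,0,0.3]
}}

```text
clock: 17.02
tcp_pos: [0.6544, 0.1466, 0.0673]
tcp_rot: [-0.002, -0.693, 0.721, -0.001]
force: [1.9, -18.7, 8.6]
opening: 0.0491
```

Run:
```python
from h import *
s=st(); print(wj(s["tcp_pos"]), ang(pose()[1]))
p=eyes.capture("scene"); cv2.imwrite("pics/s9.png",cv2.resize(p["frame"][150:300,200:380],None,fx=4,fy=4))
```

```text
clock 17.025
joint_positions [ 0.5125  0.5106 -0.2097  0.0048 -0.8529 -0.5557]
qd [ 0.0004  0.002   0.0008 -0.0006  0.0009  0.0023]
joint_torque [ 12.1676 -59.1925  25.2531   0.6473   2.4998  -0.0743]
tcp_pos [0.6544 0.1466 0.0673]
tcp_rot [-0.0016 -0.6928  0.7211 -0.0015]
force [  1.8969 -18.7241   8.5872]
wrist_torque [-6.5609 -0.8123  0.0953]
opening 0.0491
[0.0040455  0.06382451] 177.70193725692707
```

View pics/s9.png

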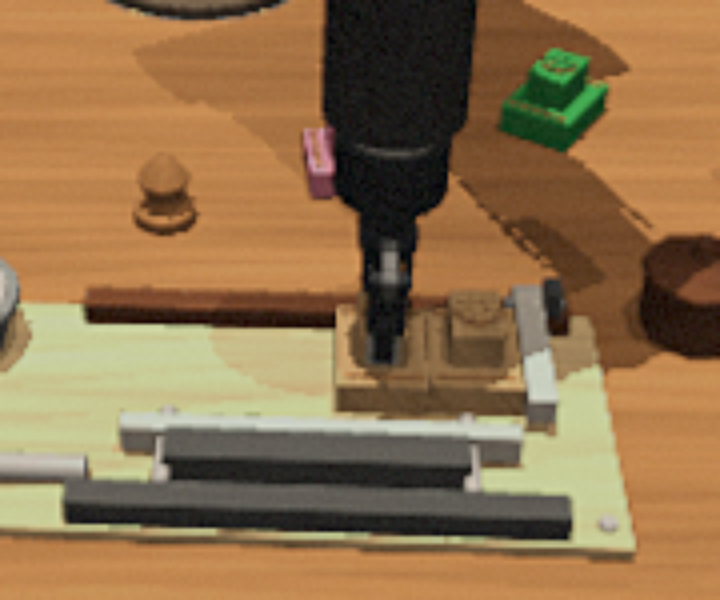

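The two blocks are tight against each other and the stop. I relax, release, and go to block C.

Call:
{"op": "jog_arm", "data": {
  "increments": [0.008,0,0,0,0,0,0.3,0.008,0,0,0,0,0,0.8,0.008,0,0,0,0,0,0.8,0.008,0,0,0,0,0,0.8,0.008,0,-0.2,0,0,0,1,0.01,0,-0.45,0,0,0,1,0.3,0.3,-0.5,0,0,0,1,0.5,0.5,-0.5,0,0,0,1]
}}

```text
clock: 18.08
tcp_pos: [0.5608, 0.0645, 0.166]
tcp_rot: [0.001, -0.693, 0.721, -0.0]
force: [-0.9, -0.8, 0.9]
opening: 0.0855
```

Call:
{"op": "jog_arm", "data": {
  "increments": [0.8,0.2,0,0,0,0.05,1,0.8,0.2,0,0,0,0.05,1,0.8,0.2,0,0,0,0.05,1,0.8,0.2,0,0,0,0.05,1,0.8,0.2,0,0,0,0.05,1]
}}

```text
clock: 18.7
tcp_pos: [0.5154, -0.0935, 0.1655]
tcp_rot: [0.0, -0.664, 0.748, -0.0]
force: [-0.8, 0.2, -0.1]
opening: 0.0854
```

Run:
```python
from h import *
p=eyes.capture("top"); W=cloud(p); save(p,"t10")
for c in [jw(0.002,0.128),jw(0.003,.064),(0.434,-.284)]:
  zz=(.012,.075) if c[0]<.6 else (.062,.085)
  b=blockfit(W,c,.058 if c[0]<.6 else .031,*zz); print(np.round(b,4), wj(b))
q=blockfit(W,(0.434,-.284),.058,.012,.075)
plan([(q[0],q[1],0.13,180+q[4],1),(q[0],q[1],0.0545,180+q[4],1)])
```

```text
[  0.6581   0.2108  49.033   35.5016  -0.7695 141.    ] [0.00540438 0.12808294]
[  0.6563   0.1469  49.315   36.2361  -0.9866 139.    ] [0.00592665 0.06414812]
[ 4.33800e-01 -2.84500e-01  8.44784e+01  6.47409e+01 -1.07590e+01
  4.32000e+02] [-0.20050824 -0.37517285]
start [ 0.5156 -0.0931  0.1654] ang 173.2
[0.999, 0.294, 0.177, 0.0, 0.0, 0.044, 1] need rows 3.4 
[0.999, 0.294, 0.554, 0.0, 0.0, 0.044, 1] need rows 1.2
```

View pics/t10.png

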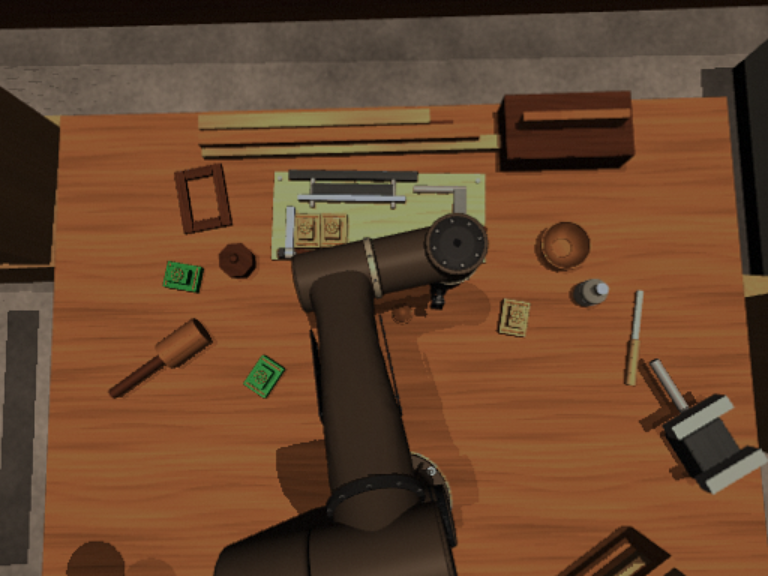

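The row now has two blocks at top px (306,229) and (333,229). The last one is still at (515,317).

Call:
{"op": "jog_arm", "data": {
  "increments": [0.999,0.294,0.177,0,0,0.044,1,0.999,0.294,0.177,0,0,0.044,1,0.999,0.294,0.177,0,0,0.044,1,0.999,0.294,0.25,0,0,0.044,1,0.999,0.294,0.4,0,0,0.044,1,0.999,0.294,0.53,0,0,0.044,1,0.999,0.294,0.554,0,0,0.044,1,0.999,0.294,0.554,0,0,0.044,1]
}}

```text
clock: 19.75
tcp_pos: [0.4338, -0.2847, 0.0547]
tcp_rot: [-0.0, -0.638, 0.77, 0.0]
force: [-0.3, -0.3, 0.0]
opening: 0.0856
```

Call:
{"op": "jog_arm", "data": {
  "increments": [0,0,0,0,0,0,0.3,0,0,0,0,0,0,0.3,0,0,0,0,0,0,0.3,0,0,0,0,0,0,0.3,0,0,0,0,0,0,0.3]
}}

```text
clock: 20.38
tcp_pos: [0.4336, -0.2852, 0.0556]
tcp_rot: [0.0, -0.638, 0.77, -0.001]
force: [-0.2, 1.8, 5.3]
opening: 0.0492
```

Run:
```python
from h import *
p=eyes.capture("wrist"); save(p,"w11",1); s=monitor.observe(); print(s["opening"],s["force"])
a=np.degrees(TH)+180
P=pose()
plan([(P[0][0],P[0][1],0.155,ang(P[1]),.3),(0.51,-.15,0.165,170,.3),"new",(0.59,-0.02,0.165,a,.3),"new",(*jw(0.005,-0.016),0.14,a,.3),(*jw(0.005,-0.016),0.069,a,.3)])
```

```text
0.04923108162251722 [-1.0172991   2.54533159  5.10083075]
start [ 0.4336 -0.2852  0.0556] ang 169.3
[0.0, -0.001, -0.497, -0.001, 0.0, 0.0, 0.3] need rows 1.6 
[-0.735, -0.25, -0.547, -0.001, 0.0, -0.008, 0.3] need rows 2.5 
-- new call
[-0.71, -0.281, 0.0, 0.0, 0.0, -0.088, 0.3] need rows 2.4 
-- new call
[-0.445, -0.296, 0.125, 0.0, 0.0, 0.0, 0.3] need rows 1.8 
[-0.445, -0.296, 0.48, 0.0, 0.0, 0.0, 0.3] need rows 1.1
```

View pics/w11.png

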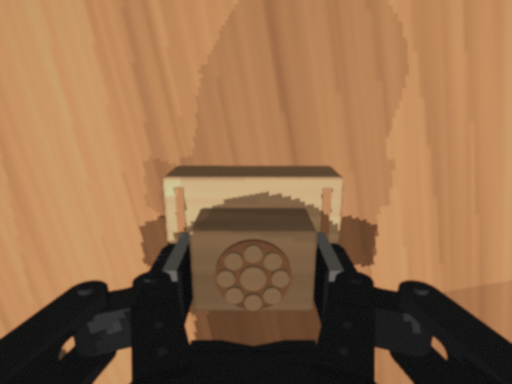

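The grasp is square again. Next I carry it over.

Call:
{"op": "jog_arm", "data": {
  "increments": [0,0,-0.25,0,0,0,0.3,0,0,-0.5,0,0,0,0.3,-0.735,-0.25,-0.55,0,0,-0.008,0.3,-0.735,-0.25,-0.55,0,0,-0.008,0.3,-0.735,-0.25,-0.55,0,0,-0.008,0.3,-0.735,-0.25,-0.55,0,0,-0.008,0.3]
}}

```text
clock: 21.18
tcp_pos: [0.5106, -0.1482, 0.1649]
tcp_rot: [0.0, -0.644, 0.765, -0.0]
force: [-0.1, -0.1, -2.9]
opening: 0.0492
```

Call:
{"op": "jog_arm", "data": {
  "increments": [-0.71,-0.281,0,0,0,-0.088,0.3,-0.71,-0.281,0,0,0,-0.088,0.3,-0.71,-0.281,0,0,0,-0.088,0.3,-0.71,-0.281,0,0,0,-0.088,0.3]
}}

```text
clock: 21.68
tcp_pos: [0.59, -0.0191, 0.164]
tcp_rot: [-0.0, -0.694, 0.72, 0.0]
force: [-0.6, -0.1, -2.3]
opening: 0.049
```

Run:
```python
from h import *
s=monitor.observe(); print(s["opening"],s["force"])
a=np.degrees(TH)+180
plan([(*jw(0.005,-0.016),0.14,a,.3),(*jw(0.005,-0.016),0.069,a,.3)])
p=eyes.capture("top"); save(p,"t12")
```

```text
0.048979624750826435 [-0.58206473 -0.11433471 -2.25825   ]
start [ 0.59   -0.0191  0.164 ] ang 178.0
[-0.441, -0.297, 0.12, 0.001, 0.0, 0.001, 0.3] need rows 1.7 
[-0.441, -0.297, 0.475, 0.001, 0.0, 0.001, 0.3] need rows 1.1
```

Call:
{"op": "jog_arm", "data": {
  "increments": [-0.441,-0.297,0.1,0,0,0,0.3,-0.441,-0.297,0.1,0,0,0,0.3,-0.441,-0.297,0.12,0,0,0,0.3,-0.441,-0.297,0.3,0,0,0,0.3,-0.441,-0.297,0.42,0,0,0,0.3,-0.441,-0.297,0.475,0,0,0,0.3,-0.441,-0.297,0.485,0,0,0,0.3]
}}

```text
clock: 22.6
tcp_pos: [0.6521, 0.0647, 0.0678]
tcp_rot: [-0.0, -0.694, 0.72, -0.0]
force: [-0.1, 0.3, -1.9]
opening: 0.0492
```

Call:
{"op": "jog_arm", "data": {
  "increments": [-0.03,0,0,0,0,0,0.3,-0.05,0,0,0,0,0,0.3,-0.065,0,0,0,0,0,0.3,-0.075,0,0,0,0,0,0.3,-0.08,0,0,0,0,0,0.3]
}}

```text
clock: 23.22
tcp_pos: [0.653, 0.082, 0.0677]
tcp_rot: [0.0, -0.694, 0.72, -0.0]
force: [-0.1, -0.2, -2.0]
opening: 0.0495
```

Run:
```python
from h import *
s=st(); print(wj(s["tcp_pos"]), ang(pose()[1]))
p=eyes.capture("scene"); cv2.imwrite("pics/s13.png",cv2.resize(p["frame"][150:300,200:380],None,fx=4,fy=4))
```

```text
clock 23.225
joint_positions [ 4.208e-01  4.928e-01 -2.391e-01  2.000e-04 -8.388e-01 -4.575e-01]
qd [ 0.0078  0.0005  0.0024  0.0015 -0.0018 -0.0089]
joint_torque [ 3.40800e-01 -6.33886e+01  2.40023e+01  5.60290e+00  1.33900e-01
 -1.55000e-02]
tcp_pos [0.653  0.082  0.0677]
tcp_rot [ 0.000e+00 -6.941e-01  7.199e-01 -1.000e-04]
force [-0.108  -0.2402 -1.99  ]
wrist_torque [-0.1838  0.0638  0.0513]
opening 0.0495
[ 0.0050144  -0.00078917] 177.90372655485044
```

View pics/s13.png

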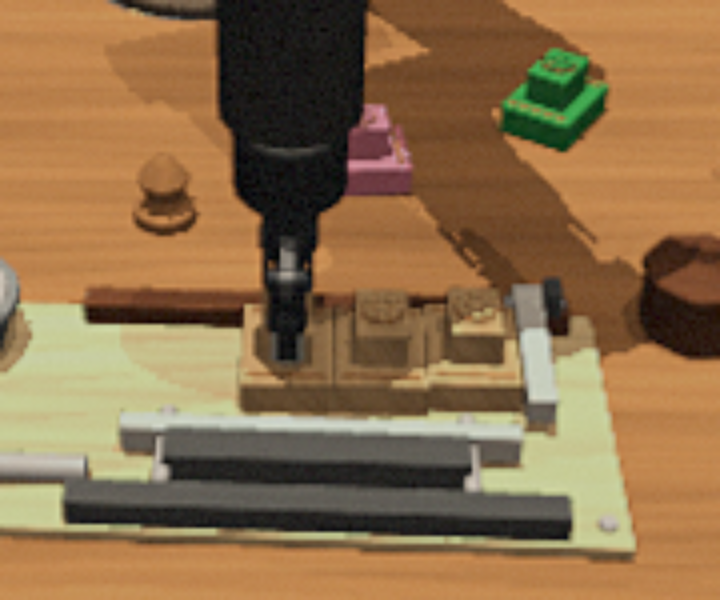

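Call:
{"op": "jog_arm", "data": {
  "increments": [0,0,0.01,0,0,0,0.3,-0.006,0,0.01,0,0,0,0.3,-0.012,0,0.01,0,0,0,0.3,-0.018,0,0.01,0,0,0,0.3,-0.018,0,0.01,0,0,0,0.3]
}}

```text
clock: 23.9
tcp_pos: [0.6536, 0.0837, 0.0676]
tcp_rot: [-0.0, -0.694, 0.72, -0.001]
force: [-1.3, -7.6, 11.5]
opening: 0.0491
```

Run:
```python
from h import *
s=st(); print(wj(s["tcp_pos"]), ang(pose()[1]))
```

```text
clock 23.9
joint_positions [ 0.424   0.4938 -0.2389  0.0031 -0.8381 -0.4624]
qd [-0.0028 -0.0008  0.     -0.0008  0.0004  0.0001]
joint_torque [  4.8263 -56.397   23.0261   2.9009   2.1902  -0.1698]
tcp_pos [0.6536 0.0837 0.0676]
tcp_rot [-4.000e-04 -6.941e-01  7.198e-01 -1.100e-03]
force [-1.2658 -7.5967 11.5336]
wrist_torque [-2.8008  1.1596  0.1273]
opening 0.0491
[0.00559003 0.00091048] 177.91796182135354
```

Call:
{"op": "jog_arm", "data": {
  "increments": [-0.005,0,-0.005,0,0,0,0.3,-0.01,0,-0.005,0,0,0,0.3,-0.01,0,-0.005,0,0,0,0.3]
}}

```text
clock: 24.28
tcp_pos: [0.6533, 0.0842, 0.0678]
tcp_rot: [-0.001, -0.694, 0.72, -0.001]
force: [-0.2, -14.1, 5.6]
opening: 0.0492
```

Call:
{"op": "jog_arm", "data": {
  "increments": [0.01,0,-0.003,0,0,0,0.3,0.01,0,-0.003,0,0,0,0.8,0.01,0,-0.003,0,0,0,0.8,0.01,0,-0.003,0,0,0,0.8,0.01,0,-0.2,0,0,0,1,0.01,0,-0.45,0,0,0,1,0.3,0.3,-0.5,0,0,0,1,0.5,0.5,-0.5,0,0,0,1]
}}

```text
clock: 25.28
tcp_pos: [0.5604, 0.0016, 0.1668]
tcp_rot: [0.001, -0.694, 0.72, -0.0]
force: [0.1, -1.5, 0.7]
opening: 0.0855
```

Run:
```python
from h import *
p=eyes.capture("top"); W=cloud(p); save(p,"t14")
cv2.imwrite("pics/t14c.png",cv2.resize(p["frame"][105:185,170:340],None,fx=4.5,fy=4.5,interpolation=cv2.INTER_CUBIC))
for c in [jw(0.002,0.128),jw(0.003,.064),jw(.003,0)]:
  b=blockfit(W,c,.031,.062,.085); print(np.round(b,4), wj(b))
q=eyes.capture("scene"); cv2.imwrite("pics/s14.png",cv2.resize(q["frame"][150:300,150:380],None,fx=3.4,fy=3.4))
for pp,n in((p,"top"),(q,"scene")):
  for d in eyes.pinpoint(pp,"wheel_knob"): print(n,d["confidence"],world(pp,d["point"]))
```

```text
[ 0.6661  0.2096 33.6711 24.0849 89.9674 49.    ] [0.01344866 0.12718164]
[  0.6777   0.1534  14.0668   4.5289 -87.2349   8.    ] [0.02706436 0.07149007]
[0. 0. 0. 0. 0. 0.] [-0.6444862  -0.10691372]
top 0.62 [[ 0.63799223 -0.20577245  0.08571868]]
top 0.35 [[0.65822934 0.24329858 0.01042662]]
scene 0.74 [[ 0.63725419 -0.2069693   0.08618939]]
```

View pics/t14c.png

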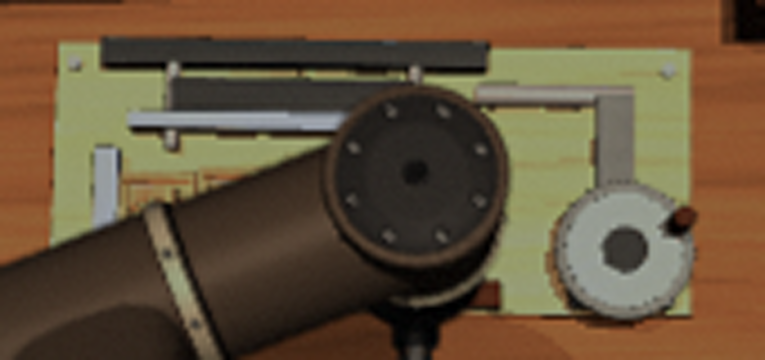

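View pics/s14.png

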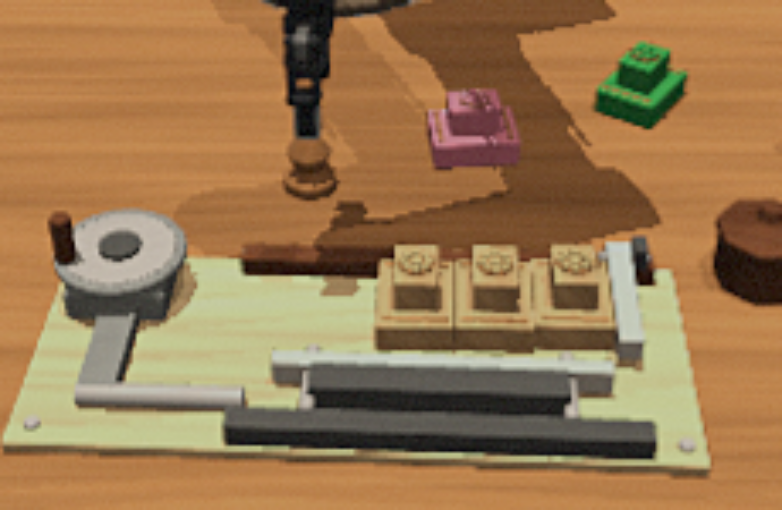

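All three blocks are in a closed row against the stop in the scene crop at (415,300), (495,300) and (575,300). Next is the knob, at (62,235) in that crop.

Run:
```python
from h import *
plan([(0.61,-0.15,0.18,178,.7),"new",(0.636,-0.2065,0.18,178,.7),(0.636,-0.2065,0.088,178,.7)])
```

```text
start [0.5606 0.0013 0.167 ] ang 177.9
[0.747, -0.275, -0.065, -0.001, 0.0, -0.002, 0.7] need rows 2.6 
-- new call
[0.278, -0.14, 0.0, 0.0, 0.0, 0.0, 0.7] need rows 1.0 
[0.278, -0.14, 0.46, 0.0, 0.0, 0.0, 0.7] need rows 1.5
```

Call:
{"op": "jog_arm", "data": {
  "increments": [0.75,-0.275,-0.065,0,0,0,0.7,0.75,-0.275,-0.065,0,0,0,0.7,0.75,-0.275,-0.065,0,0,0,0.7,0.75,-0.275,-0.065,0,0,0,0.7]
}}

```text
clock: 25.98
tcp_pos: [0.6119, -0.152, 0.1783]
tcp_rot: [-0.0, -0.693, 0.721, -0.0]
force: [0.1, 0.3, -0.0]
opening: 0.0595
```

Call:
{"op": "jog_arm", "data": {
  "increments": [0.278,-0.14,0,0,0,0,0.7,0.278,-0.14,0,0,0,0,0.7,0.278,-0.14,0,0,0,0,0.7]
}}

```text
clock: 26.35
tcp_pos: [0.6365, -0.206, 0.1782]
tcp_rot: [-0.0, -0.694, 0.72, 0.0]
force: [0.4, 0.4, 0.5]
opening: 0.0595
```

Run:
```python
from h import *
p=eyes.capture("wrist"); save(p,"w15"); W=cloud(p)
m=(W[...,2]>0.09)&(W[...,2]<0.112)&(np.hypot(W[...,0]-0.636,W[...,1]+0.2065)<.03)
P=W[m]; print(m.sum(),P.min(0),P.max(0))
m=(W[...,2]>0.05)&(W[...,2]<0.063)&(np.hypot(W[...,0]-0.62,W[...,1]+0.165)<.07); P=W[m]; print(m.sum(),P.min(0),P.max(0),cv2.minEnclosingCircle((P[:,:2]*1000).astype(np.float32)))
plan([(0.636,-0.2065,0.12,178,.7),(0.636,-0.2065,0.088,178,.7)])
```

```text
688 [ 0.62422563 -0.21684331  0.09010533] [ 0.64128679 -0.199393    0.10374849]
12615 [ 0.56122041 -0.22190995  0.05000245] [ 0.67192067 -0.11073127  0.06289662] ((616.1666870117188, -166.00180053710938), 56.021690368652344)
start [ 0.6364 -0.2057  0.1786] ang 177.9
[0.004, 0.002, 0.293, 0.0, 0.0, -0.001, 0.7] need rows 0.9 
[0.004, 0.001, 0.453, 0.0, 0.0, -0.001, 0.7] need rows 0.5
```

View pics/w15.png

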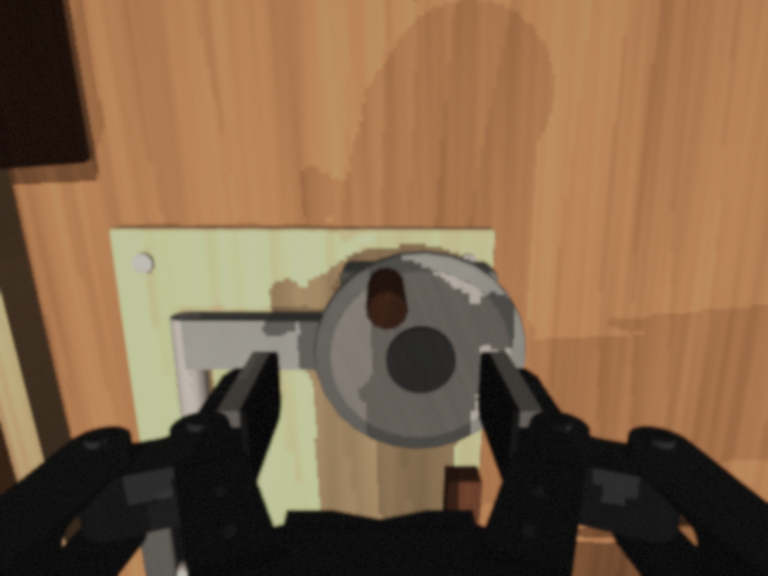

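Call:
{"op": "jog_arm", "data": {
  "increments": [0.01,0.007,0.2,0,0,0,0.7,0.01,0.007,0.38,0,0,0,0.7,0.01,0.007,0.453,0,0,0,0.7,0.01,0.007,0.453,0,0,0,0.1,0.01,0.007,0.453,0,0,0,0.1,0.01,0.007,0.453,0,0,0,0.1,0.01,0.007,0.453,0,0,0,0.1,0.01,0.007,0.453,0,0,0,0.1],
  "newtons": 60
}}

```text
clock: 27.4
tcp_pos: [0.6355, -0.2086, 0.0903]
tcp_rot: [0.001, -0.694, 0.72, -0.001]
force: [-1.5, 3.1, 7.4]
opening: 0.0165
```

Run:
```python
from h import *
s=st()
p=eyes.capture("wrist"); save(p,"w16",1)
p0=np.array(s["tcp_pos"])[:2]; c=np.array([0.6188,-0.1658]); v=p0-c; print(v,np.hypot(*v),np.degrees(np.arctan2(v[1],v[0])))
```

```text
clock 27.4
joint_positions [-0.0264  0.4815 -0.1955  0.     -0.8915 -0.0103]
qd [ 0.0015  0.0001  0.0019  0.0004 -0.0008  0.0007]
joint_torque [-1.48080e+00 -5.86892e+01  2.35178e+01  5.89080e+00  8.84700e-01
 -6.40000e-03]
tcp_pos [ 0.6355 -0.2086  0.0903]
tcp_rot [ 0.0008 -0.694   0.72   -0.0008]
force [-1.5126  3.1119  7.3871]
wrist_torque [ 1.0819  0.8677 -0.0351]
opening 0.0165
[ 0.01665796 -0.04282211] 0.04594802031948255 -68.74378245587297
```

View pics/w16.png

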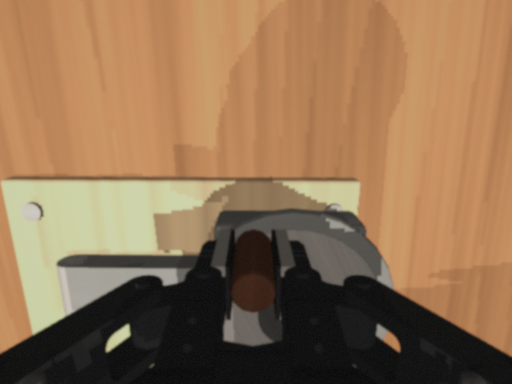

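```bash
cat > circ.py <<'E'
from h import *
def circ(a0,steps,r=0.045,step=22.5,z=0):
    Rm=Rd(np.degrees(TH)+180)
    o=np.array([np.cos(np.radians(a0)),np.sin(np.radians(a0)),0])*r
    out=[]
    for k in range(1,steps+1):
        a=np.radians(a0-k*step); d=Rm.T@(np.array([np.cos(a),np.sin(a),0])*r-o)/0.2
        out+= [round(float(d[0]),3),round(float(d[1]),3),z,0,0,0,0.1]
    return out
E
python3 - <<'E'
from circ import *
print(circ(-68.5,8)); print(circ(-68.5-180,8))
E
```

```text
[0.019, 0.086, 0, 0, 0, 0, 0.1, 0.003, 0.172, 0, 0, 0, 0, 0.1, -0.044, 0.246, 0, 0, 0, 0, 0.1, -0.116, 0.296, 0, 0, 0, 0, 0.1, -0.202, 0.315, 0, 0, 0, 0, 0.1, -0.288, 0.3, 0, 0, 0, 0, 0.1, -0.362, 0.252, 0, 0, 0, 0, 0.1, -0.412, 0.18, 0, 0, 0, 0, 0.1]
[-0.019, -0.086, 0, 0, 0, 0, 0.1, -0.003, -0.172, 0, 0, 0, 0, 0.1, 0.044, -0.246, 0, 0, 0, 0, 0.1, 0.116, -0.296, 0, 0, 0, 0, 0.1, 0.202, -0.315, 0, 0, 0, 0, 0.1, 0.288, -0.3, 0, 0, 0, 0, 0.1, 0.362, -0.252, 0, 0, 0, 0, 0.1, 0.412, -0.18, 0, 0, 0, 0, 0.1]
```

Call:
{"op": "jog_arm", "data": {
  "increments": [0.019,0.086,-0.006,0,0,0,0.1,0.003,0.172,-0.01,0,0,0,0.1,-0.044,0.246,-0.01,0,0,0,0.1,-0.116,0.296,-0.01,0,0,0,0.1,-0.202,0.315,-0.01,0,0,0,0.1,-0.288,0.3,-0.01,0,0,0,0.1,-0.362,0.252,-0.01,0,0,0,0.1,-0.412,0.18,-0.01,0,0,0,0.1]
}}

```text
clock: 28.45
tcp_pos: [0.6018, -0.1248, 0.0904]
tcp_rot: [-0.001, -0.694, 0.72, 0.0]
force: [1.4, -14.7, -10.3]
opening: 0.0165
```

Run:
```python
from h import *
s=st()
p=eyes.capture("scene"); cv2.imwrite("pics/s17.png",cv2.resize(p["frame"][150:300,150:380],None,fx=3.4,fy=3.4))
```

```text
clock 28.45
joint_positions [ 1.131e-01  4.084e-01 -3.219e-01  4.000e-04 -8.418e-01 -1.501e-01]
qd [ 0.0887  0.1525  0.247   0.0365 -0.0764 -0.1045]
joint_torque [  6.3452 -61.5762  25.4405   3.4263   0.5215   0.1035]
tcp_pos [ 0.6018 -0.1248  0.0904]
tcp_rot [-6.00e-04 -6.94e-01  7.20e-01  3.00e-04]
force [  1.4006 -14.6848 -10.2996]
wrist_torque [-5.4451 -0.4967  0.0306]
opening 0.0165
```

View pics/s17.png

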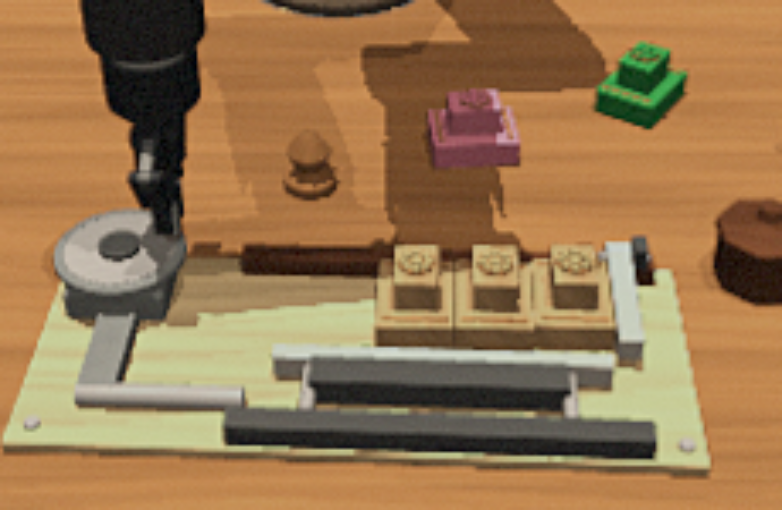

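Call:
{"op": "jog_arm", "data": {
  "increments": [-0.015,-0.086,0.005,0,0,0,0.1,0.001,-0.172,0.005,0,0,0,0.1,0.048,-0.246,0.005,0,0,0,0.1,0.12,-0.296,0.005,0,0,0,0.1,0.206,-0.315,0.005,0,0,0,0.1,0.292,-0.3,0.005,0,0,0,0.1,0.366,-0.252,0.005,0,0,0,0.1,0.416,-0.18,0.005,0,0,0,0.1]
}}

```text
clock: 29.5
tcp_pos: [0.6366, -0.2084, 0.0903]
tcp_rot: [0.002, -0.694, 0.72, -0.001]
force: [-2.4, 11.9, 4.4]
opening: 0.0166
```

Call:
{"op": "jog_arm", "data": {
  "increments": [0.019,0.086,0,0,0,0,0.1,0.003,0.172,0,0,0,0,0.1,-0.044,0.246,0,0,0,0,0.1,-0.116,0.296,0,0,0,0,0.1]
}}

```text
clock: 30.0
tcp_pos: [0.5756, -0.1857, 0.0903]
tcp_rot: [-0.001, -0.694, 0.72, -0.0]
force: [-1.4, -5.1, 2.7]
opening: 0.0164
```

Run:
```python
from h import *
s=st()
```

```text
clock 30.0
joint_positions [ 0.0118  0.3945 -0.3464  0.0026 -0.8308 -0.051 ]
qd [ 0.2175 -0.1479 -0.2392 -0.0122  0.1245 -0.2063]
joint_torque [  1.9343 -52.121   24.3028   3.9113   0.6411   0.3988]
tcp_pos [ 0.5756 -0.1857  0.0903]
tcp_rot [-1.000e-03 -6.937e-01  7.202e-01 -4.000e-04]
force [-1.3594 -5.1153  2.6587]
wrist_torque [-1.7139  0.2774  0.056 ]
opening 0.0164
```

Call:
{"op": "jog_arm", "data": {
  "increments": [-0.086,0.019,0,0,0,0,0.1,-0.172,0.004,0,0,0,0,0.1,-0.246,-0.044,0,0,0,0,0.1,-0.296,-0.116,0,0,0,0,0.1]
}}

```text
clock: 30.5
tcp_pos: [0.6012, -0.1252, 0.0903]
tcp_rot: [-0.001, -0.694, 0.72, 0.0]
force: [-0.8, -8.4, -0.1]
opening: 0.0162
```

Call:
{"op": "jog_arm", "data": {
  "increments": [-0.019,-0.086,0,0,0,0,0.1,-0.003,-0.172,0,0,0,0,0.1,0.044,-0.246,0,0,0,0,0.1,0.116,-0.296,0,0,0,0,0.1,0.202,-0.315,0,0,0,0,0.1,0.288,-0.3,0,0,0,0,0.1,0.362,-0.252,0,0,0,0,0.1,0.412,-0.18,0,0,0,0,0.1]
}}

```text
clock: 31.5
tcp_pos: [0.6358, -0.2087, 0.0903]
tcp_rot: [0.001, -0.694, 0.72, -0.001]
force: [-0.8, 12.1, 5.0]
opening: 0.0164
```

Run:
```python
from h import *
s=st()
p=eyes.capture("scene"); cv2.imwrite("pics/s18.png",cv2.resize(p["frame"][150:300,150:380],None,fx=3.4,fy=3.4))
W=cloud(p)
m=(W[...,2]>0.034)&(W[...,2]<0.042)&(W[...,0]>0.695)&(W[...,0]<.75)&(W[...,1]>-0.03)&(W[...,1]<0.19)
J=np.array([wj(q) for q in W[m]]); print(np.percentile(J[:,0],[1,5,50]))
```

```text
clock 31.5
joint_positions [-0.0271  0.482  -0.1939 -0.0014 -0.8924 -0.0087]
qd [-0.1108 -0.1281 -0.223  -0.0166  0.0959  0.1169]
joint_torque [ -5.6371 -59.1166  24.1072   8.1112   0.0905  -0.1513]
tcp_pos [ 0.6358 -0.2087  0.0903]
tcp_rot [ 1.200e-03 -6.940e-01  7.199e-01 -5.000e-04]
force [-0.8301 12.0717  4.9581]
wrist_torque [4.4676 0.5375 0.0385]
opening 0.0164
[0.04522532 0.04705279 0.06980191]
```

View pics/s18.png

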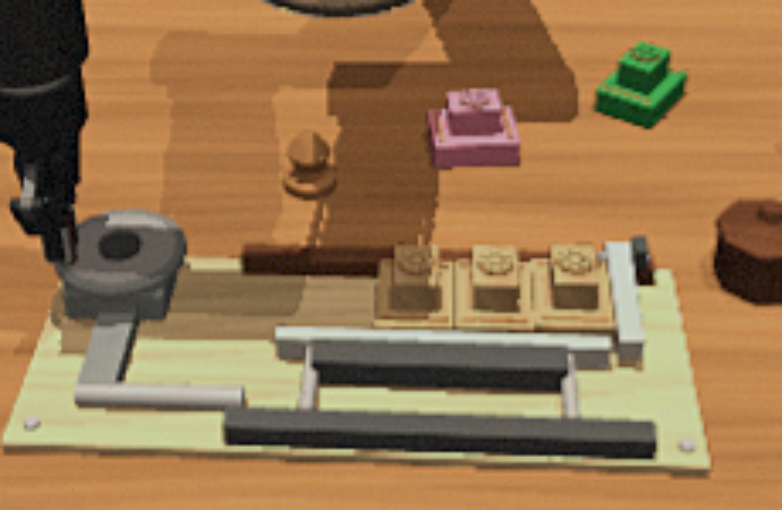

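Call:
{"op": "jog_arm", "data": {
  "increments": [0.019,0.086,0,0,0,0,0.1,0.003,0.172,0,0,0,0,0.1,-0.044,0.246,0,0,0,0,0.1,-0.116,0.296,0,0,0,0,0.1,-0.202,0.315,0,0,0,0,0.1,-0.288,0.3,0,0,0,0,0.1,-0.362,0.252,0,0,0,0,0.1,-0.412,0.18,0,0,0,0,0.1]
}}

```text
clock: 32.55
tcp_pos: [0.601, -0.1253, 0.0904]
tcp_rot: [-0.001, -0.694, 0.72, 0.0]
force: [-1.6, -7.5, -0.0]
opening: 0.0162
```

Run:
```python
from h import *
s=st()
p=eyes.capture("scene"); cv2.imwrite("pics/s19.png",cv2.resize(p["frame"][150:300,150:380],None,fx=3.4,fy=3.4))
```

```text
clock 32.55
joint_positions [ 0.1122  0.4077 -0.323  -0.     -0.8415 -0.1487]
qd [ 0.0934  0.1499  0.2444  0.0334 -0.0668 -0.1028]
joint_torque [  2.5977 -55.9076  23.5501   4.2534   1.2312   0.1113]
tcp_pos [ 0.601  -0.1253  0.0904]
tcp_rot [-6.000e-04 -6.941e-01  7.199e-01  5.000e-04]
force [-1.6056 -7.5171 -0.0475]
wrist_torque [-2.9895  0.4673 -0.0337]
opening 0.0162
```

View pics/s19.png

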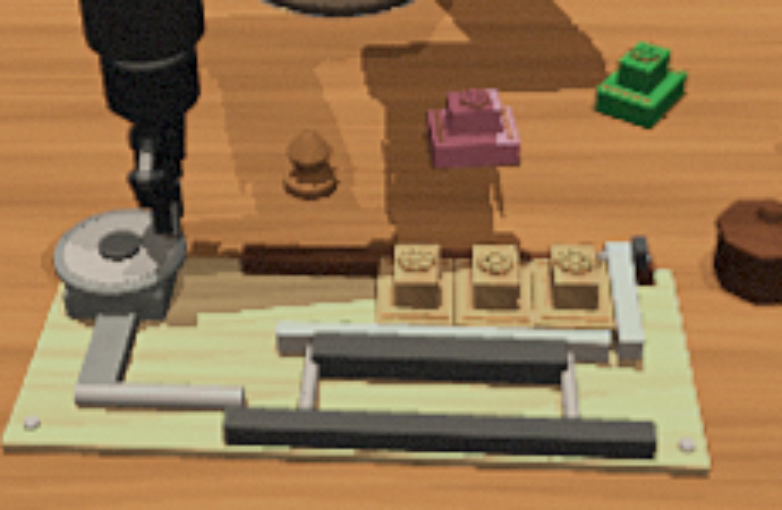

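Call:
{"op": "jog_arm", "data": {
  "increments": [-0.019,-0.086,0,0,0,0,0.1,-0.003,-0.172,0,0,0,0,0.1,0.044,-0.246,0,0,0,0,0.1,0.116,-0.296,0,0,0,0,0.1]
}}

```text
clock: 33.1
tcp_pos: [0.6591, -0.1518, 0.0902]
tcp_rot: [-0.001, -0.694, 0.72, 0.001]
force: [-13.2, -0.4, 12.3]
opening: 0.0164
```

Run:
```python
from circ import *
s=monitor.observe(); print(np.round(s["force"],1),s["tcp_pos"],s["opening"])
print(circ(-68.5-270,8,step=11.25)); print(circ(-68.5,8,step=11.25)); print(circ(-68.5-90,8,step=11.25))
```

```text
[-13.2  -0.4  12.3] [ 0.65911774 -0.15180429  0.09018701] 0.016405718528612005
[0.042, -0.014, 0, 0, 0, 0, 0.1, 0.086, -0.019, 0, 0, 0, 0, 0.1, 0.13, -0.015, 0, 0, 0, 0, 0.1, 0.172, -0.003, 0, 0, 0, 0, 0.1, 0.211, 0.017, 0, 0, 0, 0, 0.1, 0.246, 0.044, 0, 0, 0, 0, 0.1, 0.275, 0.078, 0, 0, 0, 0, 0.1, 0.296, 0.116, 0, 0, 0, 0, 0.1]
[0.014, 0.042, 0, 0, 0, 0, 0.1, 0.019, 0.086, 0, 0, 0, 0, 0.1, 0.015, 0.13, 0, 0, 0, 0, 0.1, 0.003, 0.172, 0, 0, 0, 0, 0.1, -0.017, 0.211, 0, 0, 0, 0, 0.1, -0.044, 0.246, 0, 0, 0, 0, 0.1, -0.078, 0.275, 0, 0, 0, 0, 0.1, -0.116, 0.296, 0, 0, 0, 0, 0.1]
[-0.042, 0.014, 0, 0, 0, 0, 0.1, -0.086, 0.019, 0, 0, 0, 0, 0.1, -0.13, 0.015, 0, 0, 0, 0, 0.1, -0.172, 0.003, 0, 0, 0, 0, 0.1, -0.211, -0.017, 0, 0, 0, 0, 0.1, -0.246, -0.044, 0, 0, 0, 0, 0.1, -0.275, -0.078, 0, 0, 0, 0, 0.1, -0.296, -0.116, 0, 0, 0, 0, 0.1]
```

Call:
{"op": "jog_arm", "data": {
  "increments": [0.042,-0.012,0,0,0,0,0.1,0.086,-0.016,0,0,0,0,0.1,0.13,-0.012,0,0,0,0,0.1,0.172,0,0,0,0,0,0.1]
}}

```text
clock: 33.6
tcp_pos: [0.6583, -0.1852, 0.0903]
tcp_rot: [0.0, -0.694, 0.72, 0.0]
force: [-6.0, 7.5, 8.3]
opening: 0.0167
```

Call:
{"op": "jog_arm", "data": {
  "increments": [0.039,0.02,0,0,0,0,0.1,0.074,0.047,0,0,0,0,0.1,0.103,0.081,0,0,0,0,0.1,0.124,0.118,0,0,0,0,0.1]
}}

```text
clock: 34.1
tcp_pos: [0.6357, -0.2086, 0.0903]
tcp_rot: [0.001, -0.694, 0.72, -0.001]
force: [2.2, 8.0, 2.2]
opening: 0.0164
```

Run:
```python
from circ import *
s=monitor.observe(); print(np.round(s["force"],1),s["tcp_pos"],s["opening"])
```

```text
[2.2 8.  2.2] [ 0.63566891 -0.20861183  0.0903258 ] 0.01642321535442658
```

Call:
{"op": "jog_arm", "data": {
  "increments": [0.014,0.042,0,0,0,0,0.1,0.019,0.086,0,0,0,0,0.1]
}}

```text
clock: 34.35
tcp_pos: [0.6189, -0.2127, 0.0903]
tcp_rot: [0.001, -0.694, 0.72, -0.002]
force: [4.9, 1.6, 0.7]
opening: 0.0163
```

Call:
{"op": "jog_arm", "data": {
  "increments": [-0.004,0.044,0,0,0,0,0.1,-0.016,0.086,0,0,0,0,0.1]
}}

```text
clock: 34.6
tcp_pos: [0.6005, -0.2097, 0.0903]
tcp_rot: [0.0, -0.694, 0.72, -0.001]
force: [4.8, -2.3, 2.5]
opening: 0.0163
```

Run:
```python
from circ import *
s=monitor.observe(); print(np.round(s["force"],1),s["tcp_pos"],s["opening"])
q=eyes.capture("scene"); cv2.imwrite("pics/s20.png",cv2.resize(q["frame"][150:300,150:380],None,fx=3.4,fy=3.4))
```

```text
[ 4.8 -2.3  2.5] [ 0.60051885 -0.20965397  0.09034232] 0.016253664886048444
```

View pics/s20.png

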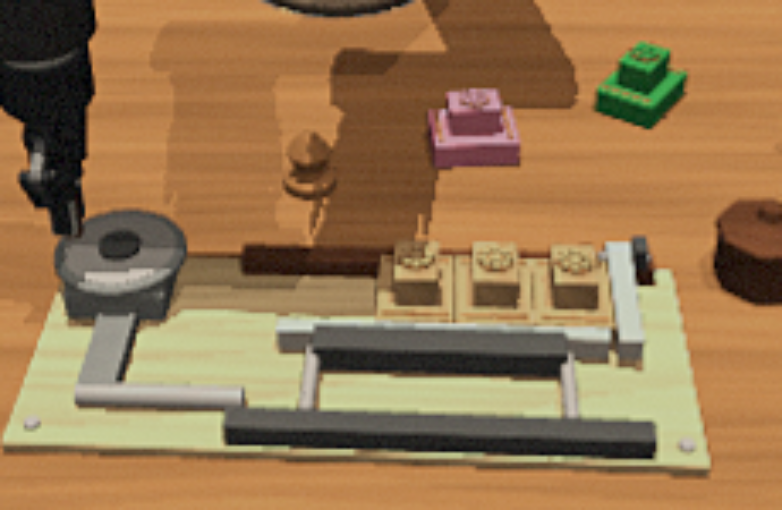

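Call:
{"op": "jog_arm", "data": {
  "increments": [-0.02,0.039,0,0,0,0,0.1,-0.047,0.074,0,0,0,0,0.1,-0.047,0.074,0,0,0,0,0.1]
}}

```text
clock: 35.02
tcp_pos: [0.5967, -0.2043, 0.0919]
tcp_rot: [0.005, -0.695, 0.719, -0.01]
force: [38.5, -36.3, -26.8]
opening: 0.0167
```

Call:
{"op": "jog_arm", "data": {
  "increments": [-0.034,0.029,0,0,0,0,0.1,-0.034,0.029,0,0,0,0,0.1]
}}

```text
clock: 35.28
tcp_pos: [0.5963, -0.1972, 0.0918]
tcp_rot: [0.008, -0.695, 0.719, -0.013]
force: [55.2, -38.9, -41.4]
opening: 0.0161
```

Run:
```python
from circ import *
s=monitor.observe(); print(np.round(s["force"],1),s["tcp_pos"],s["opening"])
for st_ in range(4): print(circ(-147.25-11.25*st_,1,step=11.25)[:2])
```

```text
[ 55.2 -38.9 -41.4] [ 0.5962559  -0.19716212  0.09184818] 0.016108038307445793
[-0.038, 0.022]
[-0.042, 0.014]
[-0.044, 0.005]
[-0.044, -0.003]
```

The wheel has come up solid: the force jumped to ~55 N while the knob stayed put. I relax the command without turning back.

Call:
{"op": "jog_arm", "data": {
  "increments": [0.006,-0.029,0,0,0,0,0.1,0.012,-0.056,0,0,0,0,0.1,0.012,-0.056,0,0,0,0,0.1]
}}

```text
clock: 35.65
tcp_pos: [0.5976, -0.1978, 0.0915]
tcp_rot: [0.003, -0.694, 0.719, -0.006]
force: [19.4, -19.2, -7.6]
opening: 0.0163
```

Run:
```python
from circ import *
s=st()
p=eyes.capture("wrist"); save(p,"w21",1)
```

```text
clock 35.65
joint_positions [-0.0075  0.4211 -0.2996  0.0059 -0.8386 -0.0318]
qd [ 0.0009 -0.0047 -0.0064  0.0023  0.0118 -0.0013]
joint_torque [  7.2975 -59.2599  13.4258  -0.7272  -6.8224  -0.1444]
tcp_pos [ 0.5976 -0.1978  0.0915]
tcp_rot [ 0.0026 -0.6945  0.7195 -0.0056]
force [ 19.4277 -19.2105  -7.5628]
wrist_torque [-6.3345 -6.6517  0.1034]
opening 0.0163
```

View pics/w21.png

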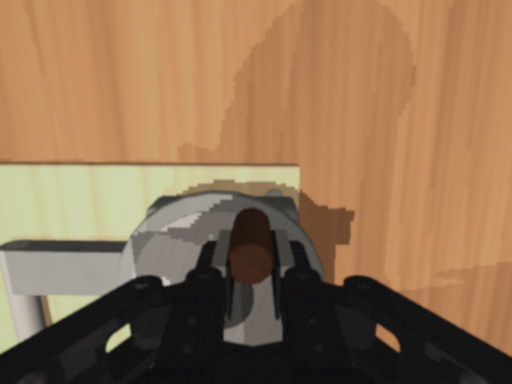

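Call:
{"op": "jog_arm", "data": {
  "increments": [0.007,-0.006,0,0,0,0,0.1,0.007,-0.006,0,0,0,0,0.6,0.007,-0.006,0,0,0,0,0.6,0.007,-0.006,0,0,0,0,0.6,0.007,-0.006,-0.2,0,0,0,0.6,0.007,-0.006,-0.5,0,0,0,0.6,0,0.4,-0.6,0,0,0,0.6,0,0.9,-0.6,0,0,0,0.6]
}}

```text
clock: 36.7
tcp_pos: [0.4682, -0.1902, 0.2079]
tcp_rot: [0.0, -0.694, 0.72, -0.0]
force: [-1.6, 0.3, -0.2]
opening: 0.0512
```

Call:
{"op": "jog_arm", "data": {
  "increments": [0.95,0,-0.1,0,0,0,0.6,0.95,0,-0.1,0,0,0,0.6,0.95,0,-0.1,0,0,0,0.6,0.95,0,-0.1,0,0,0,0.6]
}}

```text
clock: 37.2
tcp_pos: [0.4611, -0.3834, 0.2265]
tcp_rot: [-0.0, -0.692, 0.721, 0.0]
force: [-1.2, 0.9, -0.2]
opening: 0.051
```

Run:
```python
from h import *
s=monitor.observe(); print(s["tcp_pos"],s["force"])
p=eyes.capture("top"); W=cloud(p); save(p,"t22")
cv2.imwrite("pics/t22c.png",cv2.resize(p["frame"][105:185,170:340],None,fx=4.5,fy=4.5,interpolation=cv2.INTER_CUBIC))
for c in [jw(0.0,0.128),jw(0.0,.064),jw(.0,0)]:
  b=blockfit(W,c,.031,.062,.085); print(np.round(b,4), wj(b))
m=(W[...,2]>0.09)&(W[...,2]<0.112)&(np.hypot(W[...,0]-0.619,W[...,1]+0.166)<.07); P=W[m]; print("knob",P.mean(0))
m=(W[...,2]>0.035)&(W[...,2]<0.0425)&(W[...,0]>0.68)&(W[...,0]<.71)&(W[...,1]>-0.04)&(W[...,1]<0.2);J=np.array([wj(q) for q in W[m]]); print("bar/blocks",np.percentile(J[:,0],[1,50,99]))
q=eyes.capture("scene"); cv2.imwrite("pics/s22.png",cv2.resize(q["frame"][150:300,150:380],None,fx=3.4,fy=3.4)); save(q,"s22f")
```

```text
[ 0.46109448 -0.3834213   0.22653981] [-1.18502987  0.93929259 -0.2219741 ]
[  0.6543   0.2106  49.5003  37.1602  -3.0625 145.    ] [0.00154937 0.12776674]
[  0.6522   0.1468  48.7566  35.7877  -1.1929 143.    ] [0.00181554 0.06387635]
[ 6.47800e-01  8.40000e-02  4.78865e+01  3.26880e+01 -9.18200e-01
  1.34000e+02] [-0.00022123  0.00101501]
knob [nan nan nan]
bar/blocks [0.02875643 0.04767073 0.06326131]<stdin>:7: RuntimeWarning: Mean of empty slice.
  ret = um.true_divide(
```

View pics/t22c.png

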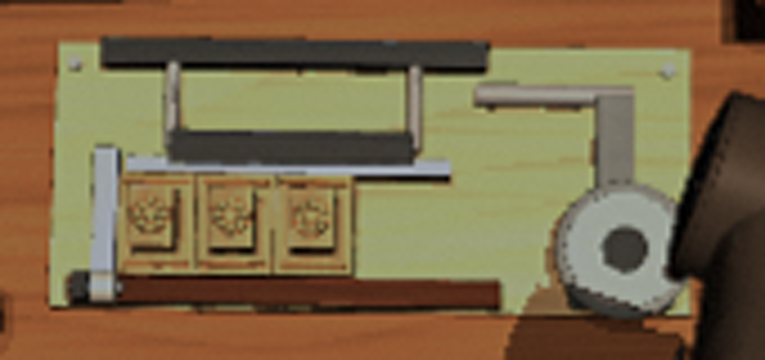

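View pics/s22.png

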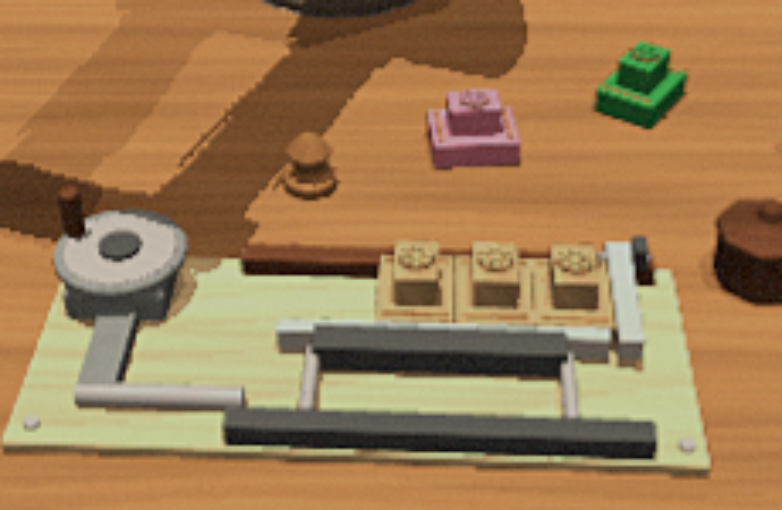

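View pics/t22.png

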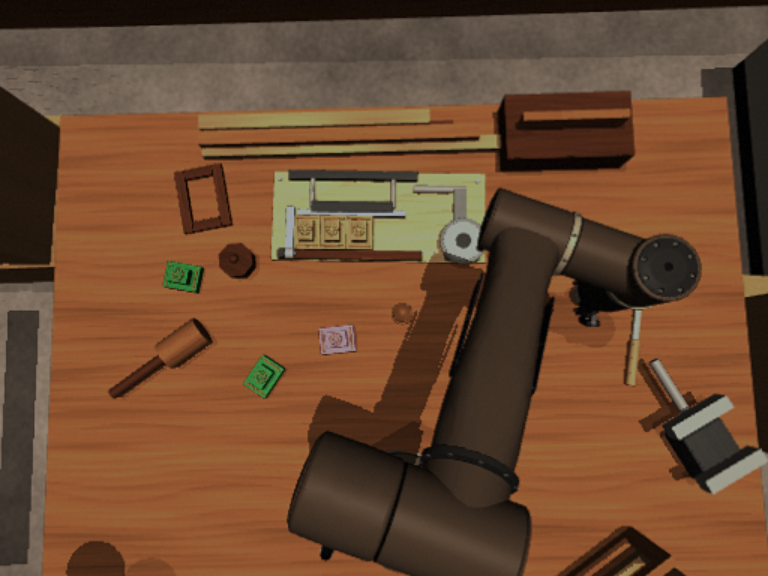

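The top and scene crops show the three blocks in a closed row between bar and fence, with the knob at (72,210). I want a closer check of the fence contact and bar compression from the wrist camera.

Run:
```python
from h import *
plan([(0.52,-0.2,0.26,178,.6),"new",(0.56,-0.02,0.30,178,.6),"new",(0.64,0.13,0.30,178,.6)])
W=cloud(eyes.capture("scene"))
# wheel knob
m=(W[...,2]>0.085)&(W[...,2]<0.112)&(np.hypot(W[...,0]-0.619,W[...,1]+0.166)<.07); P=W[m]; print("knob",(P.min(0)+P.max(0))/2)
```

```text
start [ 0.4613 -0.3806  0.2262] ang 177.8
[-0.914, -0.258, -0.168, 0.001, 0.001, -0.003, 0.6] need rows 3.1 
-- new call
[-0.906, -0.168, -0.2, 0.0, 0.0, 0.0, 0.6] need rows 3.0 
-- new call
[-0.764, -0.374, 0.0, 0.0, 0.0, 0.0, 0.6] need rows 2.7 
knob [ 0.60239972 -0.20561378  0.09416037]
```

Call:
{"op": "jog_arm", "data": {
  "increments": [-0.91,-0.26,-0.17,0,0,0,0.6,-0.91,-0.26,-0.17,0,0,0,0.6,-0.91,-0.26,-0.17,0,0,0,0.6,-0.91,-0.26,-0.17,0,0,0,0.6]
}}

```text
clock: 37.85
tcp_pos: [0.522, -0.1955, 0.2623]
tcp_rot: [0.001, -0.696, 0.718, -0.001]
force: [-0.2, -0.5, 0.6]
opening: 0.0512
```

Call:
{"op": "jog_arm", "data": {
  "increments": [-0.91,-0.17,-0.2,0,0,0,0.6,-0.91,-0.17,-0.2,0,0,0,0.6,-0.91,-0.17,-0.2,0,0,0,0.6,-0.91,-0.17,-0.2,0,0,0,0.6]
}}

```text
clock: 38.35
tcp_pos: [0.5619, -0.0157, 0.3017]
tcp_rot: [0.001, -0.696, 0.718, -0.0]
force: [-0.4, -0.4, -1.1]
opening: 0.0513
```

Call:
{"op": "jog_arm", "data": {
  "increments": [-0.76,-0.37,0,0,0,0,0.6,-0.76,-0.37,0,0,0,0,0.6,-0.76,-0.37,0,0,0,0,0.6,-0.76,-0.37,0,0,0,0,0.6,-0.76,-0.37,0,0,0,0,0.6]
}}

```text
clock: 38.98
tcp_pos: [0.6404, 0.129, 0.3004]
tcp_rot: [-0.001, -0.694, 0.72, 0.0]
force: [0.5, -1.4, 0.8]
opening: 0.0514
```

Run:
```python
from h import *
p=eyes.capture("wrist"); save(p,"w23"); W=cloud(p); np.save("w23.npy",W)
for k,c in enumerate([jw(0.0,0.128),jw(0.0,.064),jw(.0,0)]):
  b=blockfit(W,c,.031,.062,.085); print(np.round(b,4), wj(b))
d=W[...,:2]-J0; jx=C*d[...,0]+S_*d[...,1]; jy=-S_*d[...,0]+C*d[...,1]; z=W[...,2]
# cross-lane profile at several jy: list z vs jx
for y0 in (0.105,0.09,0.04,0.025,-.02):
  m=abs(jy-y0)<.0015
  o=np.argsort(jx[m]); x=jx[m][o]; zz=z[m][o]
  s=[]; 
  for a in np.arange(-.07,.12,.003):
    k=(x>=a)&(x<a+.003)
    s.append(f"{a*1000:.0f}:{np.median(zz[k])*1000:.0f}" if k.any() else f"{a*1000:.0f}:-")
  print(y0," ".join(s))
```

```text
[ 6.51600e-01  2.10700e-01  4.94674e+01  3.65502e+01 -3.03010e+00
  1.34700e+03] [-0.0011015   0.12772221]
[ 6.49200e-01  1.46400e-01  4.94162e+01  3.54287e+01 -1.88230e+00
  1.50600e+03] [-0.00115241  0.06344852]
[ 6.46600e-01  8.32000e-02  4.95053e+01  3.57370e+01 -1.99220e+00
  1.71400e+03] [-0.0014029   0.00013438]
0.105 -70:-1 -67:29 -64:29 -61:29 -58:30 -55:29 -52:29 -49:30 -46:37 -43:38 -40:38 -37:40 -34:39 -31:39 -28:38 -25:38 -22:39 -19:39 -16:39 -13:39 -10:38 -7:40 -4:38 -1:38 2:39 5:39 8:39 11:39 14:39 17:39 20:39 23:39 26:39 29:38 32:40 35:39 38:38 41:38 44:38 47:38 50:41 53:41 56:42 59:41 62:41 65:41 68:41 71:41 74:41 77:- 80:- 83:10 86:11 89:11 92:11 95:11 98:12 101:12 104:11 107:11 110:11 113:11 116:11 119:10
0.09 -70:- -67:29 -64:29 -61:29 -58:29 -55:29 -52:29 -49:29 -46:29 -43:38 -40:39 -37:40 -34:38 -31:38 -28:39 -25:39 -22:39 -19:40 -16:40 -13:40 -10:39 -7:39 -4:39 -1:40 2:39 5:39 8:39 11:40 14:40 17:39 20:40 23:39 26:39 29:40 32:39 35:39 38:38 41:38 44:38 47:39 50:41 53:41 56:41 59:41 62:41 65:41 68:41 71:41 74:41 77:- 80:- 83:11 86:11 89:11 92:12 95:11 98:11 101:
[... 607 characters left out ...]
38 -16:40 -13:39 -10:39 -7:39 -4:39 -1:371 2:371 5:372 8:372 11:41 14:39 17:39 20:39 23:38 26:38 29:39 32:40 35:39 38:38 41:38 44:38 47:39 50:42 53:41 56:41 59:41 62:41 65:41 68:41 71:41 74:40 77:- 80:- 83:11 86:11 89:11 92:10 95:11 98:11 101:12 104:10 107:11 110:10 113:12 116:11 119:11
-0.02 -70:- -67:29 -64:29 -61:29 -58:29 -55:29 -52:28 -49:30 -46:34 -43:38 -40:38 -37:39 -34:39 -31:39 -28:39 -25:39 -22:39 -19:39 -16:39 -13:39 -10:39 -7:39 -4:38 -1:38 2:39 5:39 8:39 11:39 14:39 17:39 20:39 23:39 26:39 29:39 32:39 35:38 38:37 41:38 44:38 47:40 50:41 53:41 56:41 59:41 62:41 65:42 68:41 71:41 74:41 77:- 80:12 83:10 86:11 89:10 92:12 95:11 98:11 101:11 104:11 107:11 110:12 113:11 116:11 119:11
```

View pics/w23.png

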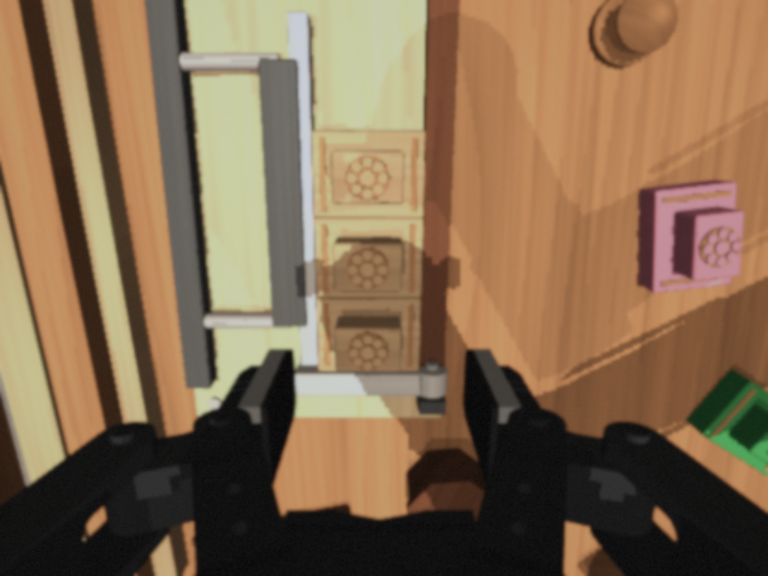

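```bash
python3 - <<'E'
from h import *
W=np.load("w23.npy")
d=W[...,:2]-J0; jx=C*d[...,0]+S_*d[...,1]; jy=-S_*d[...,0]+C*d[...,1]; z=W[...,2]
for y0 in np.arange(-.028,.16,.008):
  m=abs(jy-y0)<.004
  a=m&(z>.034)&(z<.045)&(jx<-.03)&(jx>-.06); b=m&(z>.024)&(z<.033)&(jx>-.07)&(jx<-.03)
  print(round(y0,3), "blk min",np.round(np.percentile(jx[a],2)*1000,1) if a.any() else None,"fence max",np.round(np.percentile(jx[b],98)*1000,1) if b.any() else None, end=" | ")
print()
for k,c in enumerate([(0,.128),(0,.064),(0,0)]):
  m=(abs(jy-c[1])<.05)&(abs(jx)<.03)&(z>.066)&(z<.085)
  n,lab,s,ce=cv2.connectedComponentsWithStats((m&(abs(jy-c[1])<.03)).astype(np.uint8)); i=1+np.argmax(s[1:,4])
  P=W[lab==i][:,:2].astype(np.float32)*1000; print(cv2.minAreaRect(P))
  mm=(abs(jy-c[1])<.036)&(abs(jx)<.05)&(z>.036)&(z<.0397)
  q=eyes
E
python3 - <<'E'
import cv2
im=cv2.imread("pics/w23.png"); cv2.imwrite("pics/w23c.png",cv2.resize(im[110:420,250:470],None,fx=2,fy=1.9*1.0,interpolation=cv2.INTER_CUBIC))
E
```

```text
-0.028 blk min -43.5 fence max -45.3 | -0.02 blk min -43.7 fence max -45.5 | -0.012 blk min -42.7 fence max -44.7 | -0.004 blk min -42.9 fence max -44.9 | 0.004 blk min -43.1 fence max -45.0 | 0.012 blk min -43.3 fence max -45.2 | 0.02 blk min -43.6 fence max -45.4 | 0.028 blk min -42.5 fence max -44.4 | 0.036 blk min -42.7 fence max -44.6 | 0.044 blk min -42.9 fence max -44.8 | 0.052 blk min -43.2 fence max -45.0 | 0.06 blk min -43.3 fence max -45.2 | 0.068 blk min -42.3 fence max -44.3 | 0.076 blk min -42.4 fence max -44.4 | 0.084 blk min -42.6 fence max -44.5 | 0.092 blk min -42.8 fence max -44.7 | 0.1 blk min -43.1 fence max -44.8 | 0.108 blk min -43.2 fence max -45.1 | 0.116 blk min -42.2 fence max -44.1 | 0.124 blk min -42.4 fence max -44.3 | 0.132 blk min -42.5 fence max -44.4 | 0.14 blk min -42.7 fence max -44.6 | 0.148 blk min -43.0 fence max -44.8 | 0.156 blk min -58.3 fence max -44.8 | 
((651.7615356445312, 210.83425903320312), (36.48540115356445, 49.43928146362305), 87.497802734375)
((649.1732788085938, 146.67771911621094), (35.023521423339844, 49.42018127441406), 88.00701141357422)
((646.515380859375, 83.18922424316406), (35.73704147338867, 49.44003677368164), 88.00777435302734)
```

View pics/w23c.png

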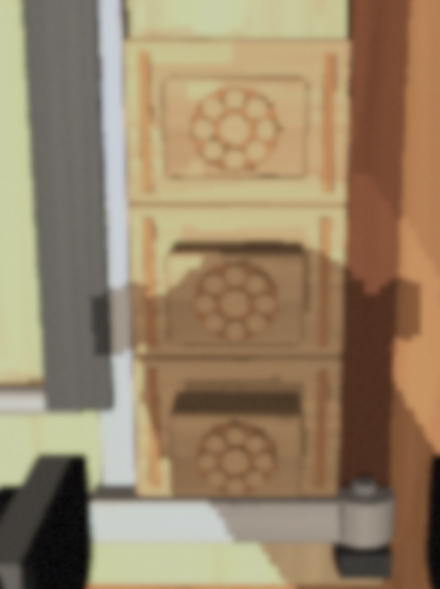

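Run:
```python
from h import *
s=monitor.observe(); print(s["clock"],np.round(s["force"],1),np.round(s["tcp_pos"],3)); print(ctrl.hand_in())
```

```text
39.025 [-0.7  0.3  0. ] [0.64  0.129 0.301]
the job is handed in; nothing more can be done
None
```

The jig is set up and the job is handed in at 39 s on the robot's clock, out of 210 s allowed.

- **Order of work:** I flipped the stop down first, then set the three light-wood blocks into the lane and pushed each tight against the stop. Last, I wound the handwheel clockwise.
- **Blocks on the bench:** Only three were there; I found no fourth even after the arm had moved out of the way. The pink block, the two green ones and the other things on the bench were left alone.
- **Wheel:** It took a little over 3.1 turns and then came up solid. The knob stopped moving while the wrist force rose to about 79 N, under the 120 N limit. Afterwards the knob was still within my measuring error of where it stopped, though I did not push it a second time.
- **Last checks (wrist camera):** The three blocks form a closed row against the stop, with centres about 64 mm apart, all base down and rosette up. There was no visible gap to the fence or the bar, and the robot was touching nothing.
- **Disagreements:** The coarser top camera put two of the blocks about 1.5 mm off the fence line, which I put down to calibration. One boss fit suggested the block next to the stop was turned about 1°, but its edge ran straight along the fence.
- **Not measured:** I judged the bar's spring compression only by eye from the pictures. A rough pixel estimate gave less than the stated 6.5 mm.

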